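# Take the reference ball from its case and hold it before the ionising blower

## Task

The reference ball has to lose its static charge before it is used: swing both lever latches on the front of the small instrument case free, open the lid right back, and lift out the grey tray by its upright fin, with the white ball lying loose in its pocket. Carry the tray level to the ionising blower, neither touching the ball nor letting it leave the pocket and leaving the other things on the bench where they are, and finish holding it there: tray level and still in the gripper, touching nothing else, with the ball about 12 cm straight in front of the centre of the blower's round grille.

Things in the scene. Friction and masses are not known exactly. Their poses are not given: they have to be found in the camera images.
- case: Instrument case, grey with aluminium edging, fixed to the bench: 150 x 200 mm, 66 mm high to the rim, walls 5 mm, with an 18 mm deep lid on it. Origin: centre of its underside. Axes: -x is the front (latch side, turned towards the robot, up to about 30 degrees off), +x the back (hinge side), y along the 200 mm length, z up. Inside, dark foam: floor 10 mm and shoulders 24 mm above the bench, with a recess 56 x 129 mm in the middle that holds the tray.
- latch_left (a joint): The left steel latch lever on the case front (at the case's y = +75 mm), angle in rad. 0 (to 0.04 at the start): upright, its hook over the lid's keeper, the lid cannot open. It grows as the top of the lever swings out, away from the case (to the case's -x), and down; stop at 1.8. Well before 0.5 it is free of the lid. It has a light friction (about 1 N at the tip) and stays where it is left.
- latch_left_tip (a point): Middle of the rolled top edge of the left latch lever (a roll of 8 mm diameter, 28 mm long, along the case's y, on a plate 4 mm thick and 28 mm wide). Latched, it stands 96 mm above the bench, 10 mm in front of the case front and 12 mm higher than the lid's top, free space all round it above the lid.
- latch_left_pivot (a point): Pivot of the left latch lever, axis along the case's y, 30 mm above the bench, 10 mm in front of the case front, 66 mm from the tip.
- latch_right (a joint): The right steel latch lever on the case front (at the case's y = -75 mm), angle in rad. 0 (to 0.04 at the start): upright, its hook over the lid's keeper, the lid cannot open. It grows as the top of the lever swings out, away from the case (to the case's -x), and down; stop at 1.8. Well before 0.5 it is free of the lid. It has a light friction (about 1 N at the tip) and stays where it is left.
- latch_right_tip (a point): Middle of the rolled top edge of the right latch lever (a roll of 8 mm diameter, 28 mm long, along the case's y, on a plate 4 mm thick and 28 mm wide). Latched, it stands 96 mm above the bench, 10 mm in front of the case front and 12 mm higher than the lid's top, free space all round it above the lid.
- latch_right_pivot (a point): Pivot of the right latch lever, axis along the case's y, 30 mm above the bench, 10 mm in front of the case front, 66 mm from the tip.
- case_lid (a joint): Hinge angle of the case lid, rad. 0: shut. Grows as the front edge rises; stop at 1.85 (leaning back past upright). The hinge is stiff: the lid stays at any angle; lifting at the handle takes about 3 N.
- lid_handle (a point): Middle of the steel bow handle that sticks out forward from the lid's front edge, between the two latches: a bar of 10 mm diameter, 76 mm long, along the case's y, its centre 36 mm in front of the case front, 74 mm above the bench with the lid shut and 248 mm with it open. It lies 186 mm in front of and 8 mm above the hinge line.
- lid_hinge (a point): Middle of the lid's hinge line (along the case's y), on the case's back rim, 66 mm above the bench.
- tray: Loose grey plastic carrier tray, about 0.17 kg with its ball (varies), lying in the case's foam recess with its axes along the case's (to about 2 degrees): 50 mm (x) by 120 mm (y), 14 mm thick, origin at the centre of its underside, z up. An upright fin to lift it by stands on it: 10 mm thick (x), 34 mm long (y), 40 mm high, its middle at y = -22 mm. The ball's pocket is at y = +32 mm.
- tray_grip (a point): Point to grip on the tray's fin: middle of its thickness and length, 24 mm above the tray's upper face, 16 mm below the fin's top, 54 mm from the pocket's centre in the tray's -y.
- tray_pocket (a point): Where the ball's centre lies when it sits in the middle of its pocket: 22.5 mm above the tray's underside. The pocket is a round recess of 27 mm diameter, only 4 mm deep; the ball has about 4 mm of play in it.
- ball: The reference ball: white ceramic, 25 mm diameter, about 32 g, lying loose in the tray's pocket. Its axes mean nothing.
- ball_center (a point): Centre of the white ball.
- blower: Bench ionising blower, fixed: a beige drum of 140 mm diameter and 80 mm depth lying in a dark steel yoke, 195 mm high over all, foot plate 120 x 150 mm. Origin: centre of its underside. Its round wire grille looks to its -x (towards the robot, up to about 30 degrees off); a flat control box is on its back.
- blower_face (a point): Centre of the blower's grille, 125 mm above the bench. Its axes are the blower's: the air goes out along -x; y is level, z up. The tray's pocket belongs 120 mm from here along -x.
- tube_rack: Bystander: yellow rack of capped glass tubes, 80 x 155 mm, 92 mm high, origin under its centre.
- amber_jar: Bystander: amber glass jar with a black cap, 60 mm diameter, 85 mm high, origin under its centre.
- cell_cap: Bystander: aluminium sample-cell cap, 48 mm diameter, 30 mm high, origin under its centre.
- tweezers: Bystander: steel tweezers lying flat, 130 mm long (along x), 16 mm high, origin under the centre.
- spanner: Bystander: steel spanner lying flat, 150 mm long (along x), origin under its middle.
- wipes_box: Bystander: cardboard box of wipes, 115 x 120 mm, about 90 mm high with the wipe, origin under its centre.
- weigh_dish: Bystander: aluminium weighing dish, 66 mm diameter, 25 mm high, origin under its centre.

How it is judged:
On the way, in this order (a step that is already met when the one before it is completed fails the run):
1. both latch levers are swung clear of the lid (over 0.7 rad) (value of joint each of latch_left, latch_right above 0.7 rad), for 0.1 s.
2. the lid is open right back (over 1.5 rad) (value of joint case_lid above 1.5 rad), for 0.1 s.
3. the tray is lifted clear of the case by its fin, ball in its pocket (z of tray in the frame of case above 0.075 m and contact force between the fingers and tray above 1 N and distance between the grasp point and tray_grip below 0.035 m and contact force between tray and case below 0.1 N and distance between ball_center and tray_pocket below 0.009 m), for 0.2 s.
At the end, for the whole second after the job is handed in: Held by its fin (grasp point within 35 mm of tray_grip), touching nothing else, the tray is still and level to 7 degrees, ball in its pocket; the pocket is 75 to 165 mm in front of the grille, within 40 mm of its centre line sideways and 35 mm of its centre's height (x of tray_pocket in the frame of blower_face between -0.165 and -0.075 m and y of tray_pocket in the frame of blower_face between -0.04 and 0.04 m and z of tray_pocket in the frame of blower_face between -0.035 and 0.035 m and angle between tray's own z axis and vertical below 0.12 rad and linear speed of tray below 0.03 m/s and angular speed of tray below 0.2 rad/s and distance between ball_center and tray_pocket below 0.009 m and linear speed of ball below 0.06 m/s and contact force between the fingers and tray above 1 N and distance between the grasp point and tray_grip below 0.035 m and contact force between tray and case below 0.1 N and contact force between tray and blower below 0.1 N and contact force between tray and tube_rack below 0.1 N and contact force between tray and amber_jar below 0.1 N and contact force between tray and cell_cap below 0.1 N and contact force between tray and tweezers below 0.1 N and contact force between tray and spanner below 0.1 N and contact force between tray and wipes_box below 0.1 N and contact force between tray and weigh_dish below 0.1 N); the arm keeps its last pose, push and grip.
It fails at once if the ball leaves its pocket (distance between ball_center and tray_pocket above 0.012 m).
It fails at once if the tray is tipped more than about 23 degrees (angle between tray's own z axis and vertical above 0.4 rad).
It fails at once if the ball is touched by the gripper (contact force between the fingers and ball above 0.3 N).
It fails at once if another thing on the bench is displaced by more than 25 mm or knocked over (distance of any of tube_rack, amber_jar, cell_cap, tweezers, spanner, wipes_box, weigh_dish from where it was at the start of the episode above 0.025 m or angle between any of tube_rack, amber_jar, cell_cap, tweezers, spanner, wipes_box, weigh_dish's own z axis and vertical above 0.5 rad).
It also fails if it takes over 67 s, if anything falls off the work surface, if the arm or the gripper's body presses on something with over 40 N, if the wrist force passes 120 N, or if a joint passes its speed limit or range.

## Robot

A 7-joint arm with a two-finger parallel gripper is mounted at the origin on the work surface. World frame = base frame: x ahead of the robot, y to its left, z up, the work surface at z = 0. Lengths are in m, angles in rad, forces in N, time in s.
With the tool pointing down it reaches from about 0.425 to 0.925 m from the base axis. Payload 6.8 kg.
Tool frame: the origin (TCP) lies between the finger pads; the fingertips stand r.tcp_to_tips ahead of it and the grasp point (between the pads) lies 3 mm ahead of it (r.tcp_to_tips is the distance from the TCP to the fingertips, in m); z points along the fingers, y is the line along which they close (so a half turn about z gives the same grasp; the last joint's range is limited). The gripper opens to 85 mm and grips with 20 to 120 N. Pads are 22 mm wide; open, the fingers measure 114 mm over their backs; the gripper's body (76 mm by 85 mm) begins 54 mm behind the grasp point. The pads swing forward as they close: fully open they stand 13 mm farther back than shut.
Start: joints at [-1.339, 0.477, 0.022, 1.555, -0.011, 1.109, -0.083], TCP at [0.225, 0.636, 0.233] pointing down, gripper open.
Joint ranges: [-2.96, 2.96], [-0.34, 2.1], [-1.41, 1.46], [0.24, 2.44], [-1.37, 4.51], [0.17, 1.92], [-2.96, 2.96]. Speed limits (rad/s): [2.39, 2.39, 3.14, 3.14, 3.14, 3.14, 3.14].

## Interface

Orientations are given as a rotation vector (axis times angle).
In Python, from bench import r gives the robot as it stands. The module is installed in compiled form; this text tells all that it offers.
- The arm moves only by the tool step_arm, never from a script. Its argument "moves" is a list of rows, each an object of numbers: "rx", "ry", "rz": the turn, a rotation vector about the tool's x, y, z in degrees; "dx", "dy", "dz": the shift along the tool's x, y, z in mm; "gripper": the opening, from -1 (shut) to 1 (fully open). In form: [{"rx": .., "ry": .., "rz": .., "dx": .., "dy": .., "dz": .., "gripper": ..}, ...]. A call has 1 to 20 rows; each row shifts and turns the commanded pose from where the row before left it, along the tool's axes as they then stand; what a row does not reach is not made up. A row lasts 1/8 s, in which the tool goes at most 62.5 mm and 10.7 degrees, less where a joint would pass 70% of its speed; a pose out of reach is approached as far as the arm can. A call is refused whole if a number of a shift passes 62.5 or a number of a turn 10.7, either way. A call with a gripper value outside its range is refused whole. The fingers move at their own pace and stop on an object; "grip_force" is the grip in N (left out, the last holds). Time passes only in rows, so rows that do not move let the fingers close. It gives the time, the measured TCP pose, the force, the opening and the grip force at its end, in the units of the state.
- r.get_obs(): the state, without advancing time (a new reading comes with each control period).
- r.grab_frame(name): name is "scene" or "side" or "wrist"; returns the picture (420x560x3 uint8, blue, green, red); there is no depth.
- r.camera_info(name): a dict with "mtx" (3x3 intrinsics, pixels), "rvec" (rotation vector, rad) and "tvec" (3), from world to camera coordinates, as OpenCV has them. Camera axes: x right, y down, z forward; pixel columns grow to the right and rows downward; lengths in m; the calibration is good to about 2 mm. A picture is of the moment at which its call begins: read the wrist's pose just before it. camera_info takes no time and is no camera call; for the wrist camera it gives the pose at the moment of the call.
- r.hand_in(): hands the job in; it is judged then, once.
The state is a dict: "clock": time; "joints": joint angles; "qvel": joint speeds; "tau": joint torques, N m; "tcp_pos": TCP position; "orientation": TCP orientation; "contact_force": force on the tool from outside, world axes, zero at the start; "moment": the same for the moment, N m; "grip_width": finger opening in m; "gripper_force": force on a finger pad.
Only numpy, scipy, OpenCV 4.12 (cv2) and the standard library are available. Lean on these libraries where they do the work, as an engineer would, in place of code of your own. Each camera call takes 0.05 s, during which the arm holds its last target. There are 200 camera calls.

## Working session

There is one attempt and no reset: what is moved stays moved. The work goes in short steps, Python scripts to look and compute and a tool call to move; the robot and the scene stay as the last step left them, time stands still between calls to the robot, and variables do not carry over. Pictures are saved under pics/ and viewed, at most 10 in all, crops included, and the job is handed in when it is done.

Besides the shell and the picture viewer there is one more tool, called after ">>>" as a command line: name --argument value ..., lists and objects as JSON in quotes. step_arm: Moves the arm, as the interface text tells. Its arguments: {"type":"object","properties":{"moves":{"type":"array","items":{"type":"object","properties":{"rx":{"type":"number"},"ry":{"type":"number"},"rz":{"type":"number"},"dx":{"type":"number"},"dy":{"type":"number"},"dz":{"type":"number"},"gripper":{"type":"number"}}}},"grip_force":{"type":"number"}},"required":["moves"]}

```bash
mkdir -p pics; python3 - <<'E'
from bench import r
import cv2,numpy as np
o=r.get_obs();print({k:np.round(v,3) for k,v in o.items()},r.tcp_to_tips)
for n in("scene","side","wrist"):
    c=r.camera_info(n);f=r.grab_frame(n);cv2.imwrite(f"pics/{n}0.png",f)
    R=cv2.Rodrigues(np.array(c["rvec"]))[0];print(n,-R.T@np.ravel(c["tvec"]),R[2],np.array(c["mtx"]).tolist())
E
```

```text
{'clock': np.float64(0.0), 'joints': array([-1.339,  0.478,  0.022,  1.556, -0.011,  1.109, -0.083]), 'qvel': array([-0.   ,  0.001,  0.002, -0.002, -0.   ,  0.001, -0.   ]), 'tau': array([-0.0000e+00, -5.9645e+01,  1.6080e+00, -2.8119e+01,  1.2000e-02,
        9.0000e-03, -0.0000e+00]), 'tcp_pos': array([0.225, 0.636, 0.232]), 'orientation': array([-5.310e-01, -3.096e+00,  3.000e-03]), 'contact_force': array([0.473, 0.207, 0.209]), 'moment': array([0.008, 0.031, 0.01 ]), 'gripper_force': np.float64(0.0), 'grip_width': np.float64(0.085)} 0.022
scene [ 1.26605231 -0.53608252  0.83709386] [-0.61438346  0.43957192 -0.65521713] [[472.54916635553616, 0.0, 275.37875436521915], [0.0, 472.54916635553616, 212.7724680034464], [0.0, 0.0, 1.0]]
side [0.4700621  0.68159981 0.98361468] [ 0.09643526 -0.64406414 -0.75886865] [[476.2655865518001, 0.0, 273.2149955292572], [0.0, 476.2655865518001, 210.5816681519498], [0.0, 0.0, 1.0]]
wrist [0.16286637 0.65860781 0.37188277] [ 0.2497485  -0.09044127 -0.96407783] [[305.93847821707186, 0.0, 273.86345333011224], [0.0, 305.93847821707186, 211.89435860088062], [0.0, 0.0, 1.0]]
```

View pics/scene0.png

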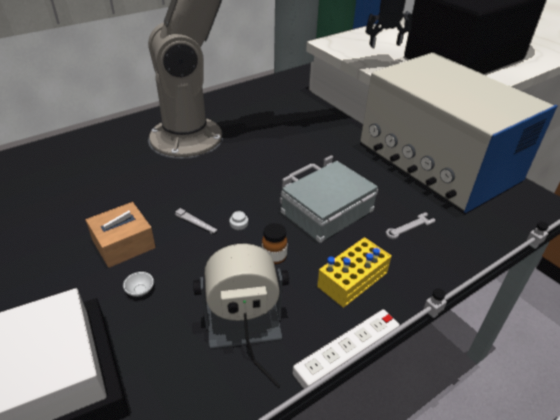

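View pics/side0.png

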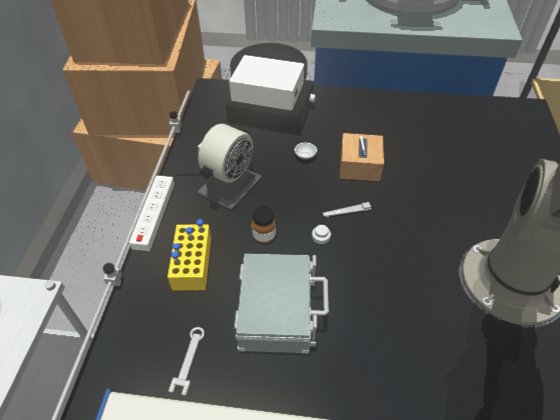

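The scene picture shows the case (330,200), the blower (243,290, seen from behind), the rack (355,270) and the jar (274,240). The side picture shows the lid at about (240-310, 255-350), the handle at (322,295) and the grille at (240,155).

```bash
cat > h.py <<'E'
import cv2,numpy as np
from bench import r
from scipy.spatial.transform import Rotation as Ro
def cam(n):
    c=r.camera_info(n);R=cv2.Rodrigues(np.array(c["rvec"],float))[0];t=np.ravel(c["tvec"]);return np.array(c["mtx"]),R,t
def ray(c,uv):
    K,R,t=c;d=R.T@np.linalg.solve(K,[uv[0],uv[1],1.]);return -R.T@t,d/np.linalg.norm(d)
def plane(c,uv,z):
    o,d=ray(c,uv);return o+d*(z-o[2])/d[2]
def tri(*cu):
    A=np.zeros((3,3));b=np.zeros(3);L=[ray(c,u) for c,u in cu]
    for o,d in L:
        M=np.eye(3)-np.outer(d,d);A+=M;b+=M@o
    p=np.linalg.solve(A,b);return p,[np.linalg.norm((np.eye(3)-np.outer(d,d))@(p-o)) for o,d in L]
def proj(c,P):
    K,R,t=c;q=K@(R@np.asarray(P)+t);return q[:2]/q[2]
E
python3 - <<'E'
import cv2,numpy as np
s=cv2.imread('pics/side0.png');c=cv2.imread('pics/scene0.png')
a=cv2.resize(s[245:360,225:335],(400,418),interpolation=3)
b=cv2.resize(c[150:245,270:380],(400,345),interpolation=3)
d=cv2.resize(s[115:215,190:270],(240,300),interpolation=3)
o=np.zeros((600,800,3),np.uint8);o[:418,:400]=a;o[:345,400:]=b[:, :];o[345:600,400:640]=d[:255]
cv2.imwrite('pics/c1.png',o)
E
```

```text
(no output)
```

View pics/c1.png

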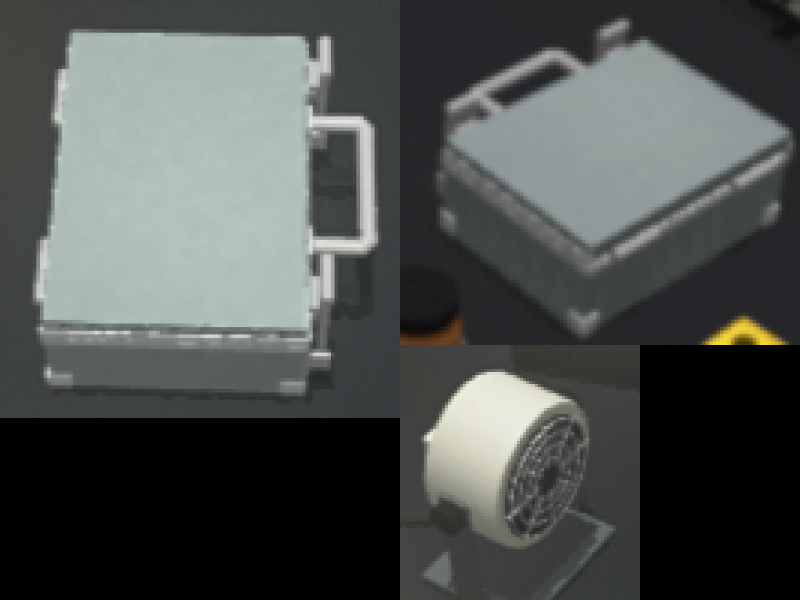

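The crop shows the lid's four corners clearly in both views, plus the handle. The grille centre is at about side (239,158).

```bash
python3 - <<'E'
from h import *
S,C=cam("side"),cam("scene")
s=[(70,32),(307,38),(308,330),(42,325)];c=[(447,143),(640,40),(790,135),(597,247)]
# order side: back-right, front-right, front-left, back-left
s=[(225+x/3.636,245+y/3.636) for x,y in s]
c=[(270+(x-400)/3.636,150+y/3.636) for x,y in c]
for i in range(4): print("side z84",plane(S,s[i],.084).round(4),"scene",[plane(C,q,.084).round(4).tolist() for q in c] if i==0 else '')
hb=[(225+365/3.636,245+122/3.636),(225+368/3.636,245+245/3.636)]
print("handle",[plane(S,q,.077).round(4) for q in hb])
lt=[(225+326/3.636,245+40/3.636),(225+322/3.636,245+358/3.636)]
print("tips",[plane(S,q,.096).round(4) for q in lt])
hc=[(270+50/3.636,150+105/3.636)]
print("grille",plane(S,(239,158.3),.125))
print("plate",[plane(S,q,.005).round(4).tolist() for q in [(261,177),(231,206),(198,190)]])
f=cv2.imread('pics/side0.png');o=cv2.resize(f[185:345,120:280][:, :],(600,600))
hsv=cv2.cvtColor(f,cv2.COLOR_BGR2HSV)
g=cv2.imread('pics/scene0.png')
# bystanders on rough planes (side)
for n,u,z in [("rack",(190,258),.07),("rack corners",(177,228),.06),("rack",(209,228),.06),("rack",(170,288),.06),("rack",(205,288),.06),("jar",(263,216),.085),("cap",(321,233),.03),("tw/sp",(347,210),.01),("spanner",(187,360),.01),("wipes",(362,150),.08),("dish",(306,150),.025)]: print(n,plane(S,u,z).round(3))
E
```

```text
side z84 [0.6339 0.0563 0.084 ] scene [[0.4949, 0.0381, 0.084], [0.4729, 0.236, 0.084], [0.6239, 0.2484, 0.084], [0.6408, 0.056, 0.084]]
side z84 [0.4841 0.0433 0.084 ] scene 
side z84 [0.4677 0.2413 0.084 ] scene 
side z84 [0.6157 0.2563 0.084 ] scene 
handle [array([0.4439, 0.0968, 0.077 ]), array([0.4373, 0.1806, 0.077 ])]
tips [array([0.472, 0.052, 0.096]), array([0.4589, 0.2626, 0.096 ])]
grille [ 0.69183232 -0.2162483   0.125     ]
plate [[0.6459, -0.2714, 0.005], [0.7113, -0.1521, 0.005], [0.8152, -0.2005, 0.005]]
rack [0.761 0.073 0.07 ]
rack corners [ 0.818 -0.018  0.06 ]
rack [ 0.739 -0.027  0.06 ]
rack [0.789 0.152 0.06 ]
rack [0.71  0.143 0.06 ]
jar [ 0.607 -0.061  0.085]
cap [ 0.461 -0.068  0.03 ]
tw/sp [ 0.397 -0.17   0.01 ]
spanner [0.722 0.292 0.01 ]
wipes [ 0.367 -0.335  0.08 ]
dish [ 0.526 -0.378  0.025]
```

```bash
cat >> h.py <<'E'
def plan(P,yaw_toolx_deg=None,R=None):
    """tool-frame shift(mm) and rotvec(deg) to reach P with tool down and tool x at given world yaw"""
    o=r.get_obs();R0=Ro.from_rotvec(o["orientation"]);p=np.array(o["tcp_pos"])
    if R is None:
        a=np.radians(yaw_toolx_deg);x=np.array([np.cos(a),np.sin(a),0]);z=np.array([0,0,-1.]);R=Ro.from_matrix(np.c_[x,np.cross(z,x),z])
    d=np.array(P)-p
    print("tcp",p.round(4),"shift in current tool mm",(R0.inv().apply(d)*1e3).round(1),"in target tool mm",(R.inv().apply(d)*1e3).round(1),"turn deg",np.degrees((R0.inv()*R).as_rotvec()).round(2))
def info():
    o=r.get_obs();M=Ro.from_rotvec(o["orientation"]).as_matrix();print("t",round(o["clock"],2),"tcp",np.round(o["tcp_pos"],4),"toolx",M[:,0].round(3),"y",M[:,1].round(3),"z",M[:,2].round(3),"yaw x",np.degrees(np.arctan2(M[1,0],M[0,0])).round(1),"q",np.round(o["joints"],2),"F",np.round(o["contact_force"],1),"w",np.round(o["grip_width"],4),np.round(o["gripper_force"],1))
E
python3 - <<'E'
from h import *
info()
for y in (-85+0,95,185,5): print(y);plan([.46,.14,.27],y)
E
```

```text
t 0.15 tcp [0.2248 0.636  0.2319] toolx [-0.943  0.333 -0.   ] y [ 0.333  0.943 -0.001] z [-0.    -0.001 -1.   ] yaw x 160.5 q [-1.34  0.48  0.02  1.56 -0.01  1.11 -0.08] F [-0.1 -1.   0.5] w 0.0855 0.0
-85
tcp [0.2248 0.636  0.2319] shift in current tool mm [-387.  -389.3  -37.6] in target tool mm [ 514.6 -191.1  -38.1] turn deg [-6.0000e-02 -7.0000e-02 -1.1447e+02]
95
tcp [0.2248 0.636  0.2319] shift in current tool mm [-387.  -389.3  -37.6] in target tool mm [-514.6  191.1  -38.1] turn deg [-7.000e-02  5.000e-02  6.553e+01]
185
tcp [0.2248 0.636  0.2319] shift in current tool mm [-387.  -389.3  -37.6] in target tool mm [-191.1 -514.6  -38.1] turn deg [-8.000e-02 -1.000e-02 -2.447e+01]
5
tcp [0.2248 0.636  0.2319] shift in current tool mm [-387.  -389.3  -37.6] in target tool mm [191.1 514.6 -38.1] turn deg [-2.0000e-02  1.1000e-01  1.5553e+02]
```

>>> step_arm --moves '[{"rz": 9.36,"gripper": -1},{"rz": 9.36},{"rz": 9.36},{"rz": 9.36},{"rz": 9.36},{"rz": 9.36},{"rz": 9.36},{"dx": -37,"dy": 13.6,"dz": -2.7},{"dx": -37,"dy": 13.6,"dz": -2.7},{"dx": -37,"dy": 13.6,"dz": -2.7},{"dx": -37,"dy": 13.6,"dz": -2.7},{"dx": -37,"dy": 13.6,"dz": -2.7},{"dx": -37,"dy": 13.6,"dz": -2.7},{"dx": -37,"dy": 13.6,"dz": -2.7},{"dx": -37,"dy": 13.6,"dz": -2.7},{"dx": -37,"dy": 13.6,"dz": -2.7},{"dx": -37,"dy": 13.6,"dz": -2.7},{"dx": -37,"dy": 13.6,"dz": -2.7},{"dx": -37,"dy": 13.6,"dz": -2.7},{"dx": -35,"dy": 13.6,"dz": -2.7}]'

```text
invalid input at $.moves[0]: expected keys rx, ry, rz, dx, dy, dz, gripper
```

```bash
python3 - <<'E'
from h import *
info();np.save('w1.npy',np.array(cam("wrist"),dtype=object),allow_pickle=True);f=r.grab_frame("wrist");cv2.imwrite("pics/w1raw.png",f);cv2.imwrite("pics/w1.png",cv2.resize(f,(800,600),interpolation=3))
W=cam("wrist")
for P in [(.4605,.214,.096),(.474,.0646,.096),(.4414,.137,.074)]: print(proj(W,P))
E
```

```text
t 0.15 tcp [0.2248 0.636  0.2319] toolx [-0.943  0.333 -0.   ] y [ 0.333  0.943 -0.001] z [-0.    -0.001 -1.   ] yaw x 160.5 q [-1.34  0.48  0.02  1.56 -0.01  1.11 -0.08] F [-0.1 -1.   0.5] w 0.0855 0.0Traceback (most recent call last):
  File "<stdin>", line 2, in <module>
ValueError: could not broadcast input array from shape (3,3) into shape (3,)
```

>>> step_arm --moves '[{"rx": 0,"ry": 0,"rz": 9.36,"dx": 0,"dy": 0,"dz": 0,"gripper": -1},{"rx": 0,"ry": 0,"rz": 9.36,"dx": 0,"dy": 0,"dz": 0,"gripper": -1},{"rx": 0,"ry": 0,"rz": 9.36,"dx": 0,"dy": 0,"dz": 0,"gripper": -1},{"rx": 0,"ry": 0,"rz": 9.36,"dx": 0,"dy": 0,"dz": 0,"gripper": -1},{"rx": 0,"ry": 0,"rz": 9.36,"dx": 0,"dy": 0,"dz": 0,"gripper": -1},{"rx": 0,"ry": 0,"rz": 9.36,"dx": 0,"dy": 0,"dz": 0,"gripper": -1},{"rx": 0,"ry": 0,"rz": 9.36,"dx": 0,"dy": 0,"dz": 0,"gripper": -1},{"rx": 0,"ry": 0,"rz": 0,"dx": -40,"dy": 14.7,"dz": -3,"gripper": -1},{"rx": 0,"ry": 0,"rz": 0,"dx": -40,"dy": 14.7,"dz": -3,"gripper": -1},{"rx": 0,"ry": 0,"rz": 0,"dx": -40,"dy": 14.7,"dz": -3,"gripper": -1},{"rx": 0,"ry": 0,"rz": 0,"dx": -40,"dy": 14.7,"dz": -3,"gripper": -1},{"rx": 0,"ry": 0,"rz": 0,"dx": -40,"dy": 14.7,"dz": -3,"gripper": -1},{"rx": 0,"ry": 0,"rz": 0,"dx": -40,"dy": 14.7,"dz": -3,"gripper": -1},{"rx": 0,"ry": 0,"rz": 0,"dx": -40,"dy": 14.7,"dz": -3,"gripper": -1},{"rx": 0,"ry": 0,"rz": 0,"dx": -40,"dy": 14.7,"dz": -3,"gripper": -1},{"rx": 0,"ry": 0,"rz": 0,"dx": -40,"dy": 14.7,"dz": -3,"gripper": -1},{"rx": 0,"ry": 0,"rz": 0,"dx": -40,"dy": 14.7,"dz": -3,"gripper": -1},{"rx": 0,"ry": 0,"rz": 0,"dx": -40,"dy": 14.7,"dz": -3,"gripper": -1},{"rx": 0,"ry": 0,"rz": 0,"dx": -40,"dy": 14.7,"dz": -3,"gripper": -1},{"rx": 0,"ry": 0,"rz": 0,"dx": -35,"dy": 14.7,"dz": -3,"gripper": -1}]'

```text
clock: 2.65
tcp_pos: [0.4606, 0.1384, 0.2717]
orientation: [-2.123, -2.316, -0.0]
contact_force: [0.3, 0.3, 0.2]
grip_width: 0.0002
gripper_force: 0.0
```

```bash
python3 - <<'E'
from h import *
import pickle
info();W=cam("wrist");f=r.grab_frame("wrist");cv2.imwrite("pics/w1raw.png",f);cv2.imwrite("pics/w1.png",cv2.resize(f,(800,600),interpolation=3))
pickle.dump(W,open('w1.pkl','wb'))
for P in [(.4605,.214,.096),(.474,.0646,.096),(.4414,.137,.074)]: print(proj(W,P)*800/560)
E
```

```text
t 2.65 tcp [0.4606 0.1384 0.2717] toolx [-0.087  0.996  0.   ] y [ 0.996  0.087 -0.   ] z [-0.  0. -1.] yaw x 95.0 q [-0.94  0.11  0.57  1.99 -0.07  1.06 -0.25] F [0.3 0.3 0.2] w 0.0002 0.0
[398.83191113 169.97096556]
[398.49276358 370.11897794]
[365.1924603  270.47230741]
```

View pics/w1.png

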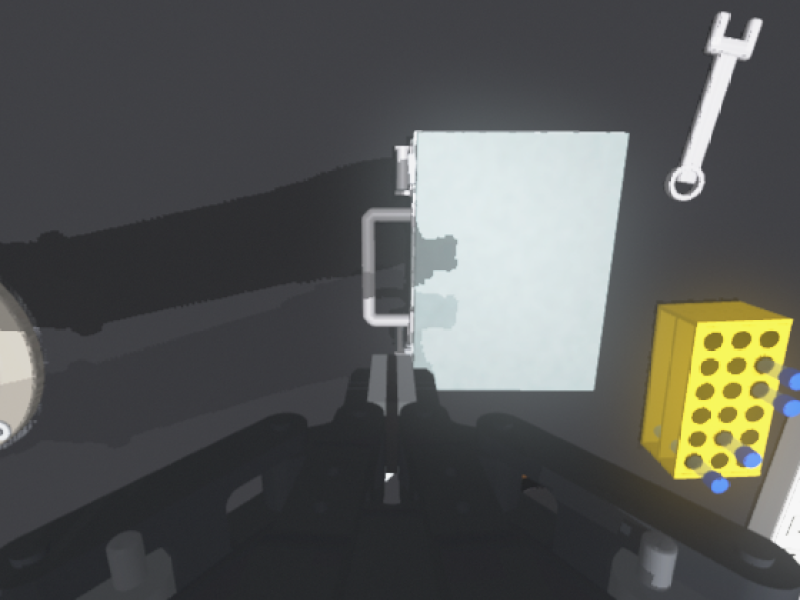

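The wrist view shows the left latch tip at (403,169), the handle bar at (368,267) and the lid's front edge at column 413, all within 3 mm of prediction. Now I'll refine them.

```bash
python3 - <<'E'
from h import *
import pickle
W=pickle.load(open('w1.pkl','rb'));k=.7
y=np.radians(5);ex=np.array([np.cos(y),np.sin(y),0]);ey=np.array([-np.sin(y),np.cos(y),0])
def s(n,u,z,off):
    p=plane(W,(u[0]*k,u[1]*k),z);print(n,p.round(4),"case centre",(p-off[0]*ex-off[1]*ey)[:2].round(4))
s("FL",(414.5,131),.084,(-.075,.1));s("BL",(629,132),.084,(.075,.1));s("BR",(595,390),.084,(.075,-.1))
s("FR",(413.5,390),.084,(-.075,-.1))
s("tipL",(403,169),.099,(-.085,.075));s("handle",(368,267),.078,(-.111,0))
E
```

```text
FL [0.4692 0.2414 0.084 ] case centre [0.5526 0.1483]
BL [0.6193 0.2538 0.084 ] case centre [0.5533 0.1477]
BR [0.6375 0.0557 0.084 ] case centre [0.554  0.1488]
FR [0.4886 0.0427 0.084 ] case centre [0.5546 0.1488]
tipL [0.4632 0.2148 0.099 ] case centre [0.5545 0.1475]
handle [0.4435 0.1407 0.078 ] case centre [0.5541 0.1504]
```

>>> step_arm --moves '[{"rx": 0,"ry": 0,"rz": 0,"dx": 26,"dy": 11.2,"dz": 20,"gripper": -1},{"rx": 0,"ry": 0,"rz": 0,"dx": 26,"dy": 11.2,"dz": 30,"gripper": -1},{"rx": 0,"ry": 0,"rz": 0,"dx": 24.6,"dy": 11.2,"dz": 30,"gripper": -1},{"rx": 0,"ry": 0,"rz": 0,"dx": 0,"dy": 0,"dz": 30,"gripper": -1},{"rx": 0,"ry": 0,"rz": 0,"dx": 0,"dy": 0,"dz": 30,"gripper": -1},{"rx": 0,"ry": 0,"rz": 0,"dx": 0,"dy": 0,"dz": 12,"gripper": -1},{"rx": 0,"ry": 0,"rz": 0,"dx": 0,"dy": 0,"dz": 6,"gripper": -1},{"rx": 0,"ry": 0,"rz": 0,"dx": 0,"dy": 0,"dz": 0,"gripper": -1}]'

```text
clock: 3.7
tcp_pos: [0.4874, 0.2195, 0.1141]
orientation: [2.122, 2.316, 0.001]
contact_force: [-0.4, -0.1, -0.4]
grip_width: 0.0004
gripper_force: 0.0
```

```bash
python3 - <<'E'
from h import *
info()
E
```

```text
t 3.7 tcp [0.4874 0.2195 0.1141] toolx [-0.087  0.996  0.   ] y [0.996 0.087 0.001] z [ 0.001  0.    -1.   ] yaw x 95.0 q [-0.91  0.43  0.46  2.02 -0.28  0.75 -0.19] F [-0.4 -0.1 -0.4] w 0.0004 0.0
```

>>> step_arm --moves '[{"rx": 0,"ry": 0,"rz": 0,"dx": -1,"dy": 0,"dz": 3.5,"gripper": -1},{"rx": 0,"ry": 0,"rz": 0,"dx": 0,"dy": -8,"dz": 0,"gripper": -1},{"rx": 0,"ry": 0,"rz": 0,"dx": 0,"dy": -8,"dz": 0,"gripper": -1},{"rx": 0,"ry": 0,"rz": 0,"dx": 0,"dy": -8,"dz": 0,"gripper": -1},{"rx": 0,"ry": 0,"rz": 0,"dx": 0,"dy": -8,"dz": 0,"gripper": -1},{"rx": 0,"ry": 0,"rz": 0,"dx": 0,"dy": -8,"dz": 3,"gripper": -1},{"rx": 0,"ry": 0,"rz": 0,"dx": 0,"dy": -8,"dz": 5,"gripper": -1},{"rx": 0,"ry": 0,"rz": 0,"dx": 0,"dy": -8,"dz": 7,"gripper": -1},{"rx": 0,"ry": 0,"rz": 0,"dx": 0,"dy": -8,"dz": 7,"gripper": -1},{"rx": 0,"ry": 0,"rz": 0,"dx": 0,"dy": -6,"dz": 5,"gripper": -1}]'

```text
clock: 4.95
tcp_pos: [0.4167, 0.212, 0.0825]
orientation: [-2.122, -2.316, 0.001]
contact_force: [-0.4, 0.2, 0.6]
grip_width: -0.0001
gripper_force: 0.0
```

```bash
python3 - <<'E'
from h import *
info();cv2.imwrite("pics/w2.png",np.hstack([r.grab_frame("wrist")[40:240,200:400],r.grab_frame("side")[235:375,205:345].repeat(2,0).repeat(2,1)[:200]]) )
E
```

```text
t 4.95 tcp [0.4167 0.212  0.0825] toolx [-0.087  0.996 -0.   ] y [ 0.996  0.087 -0.001] z [-0.001 -0.    -1.   ] yaw x 95.0 q [-0.97  0.39  0.44  2.19 -0.28  0.62 -0.23] F [-0.4  0.2  0.6] w -0.0001 0.0
```

View pics/w2.png

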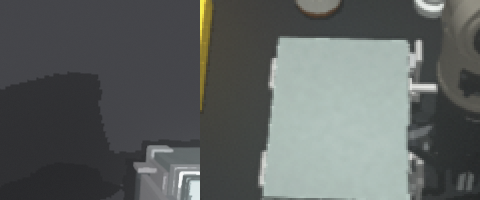

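>>> step_arm --moves '[{"rx": 0,"ry": 0,"rz": 0,"dx": 0,"dy": 0,"dz": -30,"gripper": -1},{"rx": 0,"ry": 0,"rz": 0,"dx": 0,"dy": 0,"dz": -40,"gripper": -1},{"rx": 0,"ry": 0,"rz": 0,"dx": -37,"dy": 18,"dz": 0,"gripper": -1},{"rx": 0,"ry": 0,"rz": 0,"dx": -38,"dy": 18,"dz": 0,"gripper": -1},{"rx": 0,"ry": 0,"rz": 0,"dx": -38,"dy": 18,"dz": 0,"gripper": -1},{"rx": 0,"ry": 0,"rz": 0,"dx": -38,"dy": 18,"dz": 0,"gripper": -1},{"rx": 0,"ry": 0,"rz": 0,"dx": 0,"dy": 0,"dz": 20,"gripper": -1},{"rx": 0,"ry": 0,"rz": 0,"dx": 0,"dy": 0,"dz": 14,"gripper": -1},{"rx": 0,"ry": 0,"rz": 0,"dx": 0,"dy": 0,"dz": 8,"gripper": -1},{"rx": 0,"ry": 0,"rz": 0,"dx": 0,"dy": 0,"dz": 0,"gripper": -1}]'

```text
clock: 6.3
tcp_pos: [0.5019, 0.0686, 0.1106]
orientation: [-2.121, -2.317, 0.002]
contact_force: [-0.1, -0.1, -0.6]
grip_width: 0.0001
gripper_force: 0.0
```

```bash
python3 - <<'E'
from h import *
info();f=r.grab_frame("wrist");cv2.imwrite("pics/w3.png",f)
E
```

```text
t 6.3 tcp [0.5019 0.0686 0.1106] toolx [-0.088  0.996 -0.   ] y [ 0.996  0.088 -0.001] z [-0.001 -0.    -1.   ] yaw x 95.1 q [-0.68  0.4   0.53  2.09 -0.3   0.72  0.13] F [-0.1 -0.1 -0.6] w 0.0001 0.0
```

View pics/w3.png

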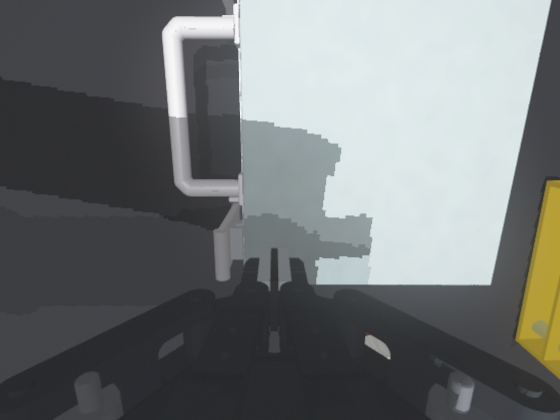

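The right lever's roll stands at (222,255), in front of the closed fingers at (260,265), so the approach is right.

>>> step_arm --moves '[{"rx": 0,"ry": 0,"rz": 0,"dx": 0,"dy": -8,"dz": 0,"gripper": -1},{"rx": 0,"ry": 0,"rz": 0,"dx": 0,"dy": -8,"dz": 0,"gripper": -1},{"rx": 0,"ry": 0,"rz": 0,"dx": 0,"dy": -8,"dz": 0,"gripper": -1},{"rx": 0,"ry": 0,"rz": 0,"dx": 0,"dy": -8,"dz": 0,"gripper": -1},{"rx": 0,"ry": 0,"rz": 0,"dx": 0,"dy": -8,"dz": 3,"gripper": -1},{"rx": 0,"ry": 0,"rz": 0,"dx": 0,"dy": -8,"dz": 5,"gripper": -1},{"rx": 0,"ry": 0,"rz": 0,"dx": 0,"dy": -8,"dz": 7,"gripper": -1},{"rx": 0,"ry": 0,"rz": 0,"dx": 0,"dy": -8,"dz": 7,"gripper": -1},{"rx": 0,"ry": 0,"rz": 0,"dx": 0,"dy": -6,"dz": 5,"gripper": -1},{"rx": 0,"ry": 0,"rz": 0,"dx": 0,"dy": 0,"dz": 0,"gripper": -1}]'

```text
clock: 7.6
tcp_pos: [0.4318, 0.0618, 0.0836]
orientation: [-2.122, -2.316, 0.002]
contact_force: [-0.6, -0.8, -0.3]
grip_width: 0.0001
gripper_force: 0.0
```

```bash
python3 - <<'E'
from h import *
info();plan([.4435,.1381,.22],95.3)
E
```

```text
t 7.6 tcp [0.4318 0.0618 0.0836] toolx [-0.087  0.996 -0.   ] y [ 0.996  0.087 -0.001] z [-0.001 -0.    -1.   ] yaw x 95.0 q [-0.72  0.35  0.51  2.26 -0.31  0.6   0.11] F [-0.6 -0.8 -0.3] w 0.0001 0.0
tcp [0.4318 0.0618 0.0836] shift in current tool mm [  75.    18.1 -136.4] in target tool mm [  74.9   18.7 -136.4] turn deg [-0.07  0.02 -0.29]
```

>>> step_arm --moves '[{"rx": 0,"ry": 0,"rz": 0,"dx": 0,"dy": 0,"dz": -36,"gripper": -1},{"rx": 0,"ry": 0,"rz": 0,"dx": 0,"dy": 0,"dz": -40,"gripper": -1},{"rx": 0,"ry": 0,"rz": 0,"dx": 37.5,"dy": 9,"dz": -30,"gripper": -0.435},{"rx": 0,"ry": 0,"rz": 0,"dx": 37.5,"dy": 9,"dz": -30,"gripper": -0.435},{"rx": 0,"ry": 0,"rz": 0,"dx": 0,"dy": 0,"dz": 0,"gripper": -0.435}]'

```text
clock: 8.22
tcp_pos: [0.446, 0.142, 0.2225]
orientation: [2.116, 2.321, 0.009]
contact_force: [-0.5, -0.5, -1.0]
grip_width: 0.0241
gripper_force: 0.0
```

```bash
python3 - <<'E'
from h import *
info();W=cam("wrist");f=r.grab_frame("wrist");cv2.imwrite("pics/w4.png",f)
for P in [(.4435,.1381,.074)]:print(proj(W,P))
E
```

```text
t 8.22 tcp [0.446  0.142  0.2225] toolx [-0.092  0.996  0.003] y [0.996 0.092 0.005] z [ 0.005  0.003 -1.   ] yaw x 95.3 q [-0.97  0.15  0.59  2.08 -0.1   0.94 -0.23] F [-0.5 -0.5 -1. ] w 0.0241 0.0
[268.74386454 203.54096181]
```

View pics/w4.png

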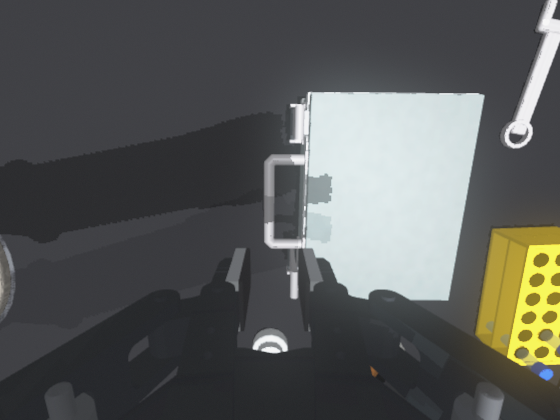

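```bash
python3 - <<'E'
from h import *
W=cam("wrist");S=cam("side")
ex=np.array([.9956,.094,0]);ey=np.array([-.094,.9956,0]);c=np.array([.554,.1485,0])
for s in(1,-1):
  for a in (0,.3,.6,1.,1.4,1.7):
    p=c+ex*(-.085-.066*np.sin(a))+ey*.075*s+[0,0,.03+.066*np.cos(a)];print(s,a,proj(W,p).round(),proj(S,p).round())
f=r.grab_frame("side");w=cv2.imread("pics/w4.png")
cv2.imwrite("pics/c5.png",np.hstack([cv2.resize(f[235:365,225:355],(400,600)),cv2.resize(w[80:310,230:350],(400,600))]))
E
```

```text
1 0 [301. 120.] [314. 322.]
1 0.3 [278. 120.] [323. 323.]
1 0.6 [257. 120.] [331. 325.]
1 1.0 [238. 121.] [340. 329.]
1 1.4 [231. 121.] [343. 335.]
1 1.7 [234. 122.] [342. 339.]
-1 0 [298. 283.] [312. 261.]
-1 0.3 [278. 281.] [321. 262.]
-1 0.6 [260. 277.] [329. 264.]
-1 1.0 [243. 269.] [336. 269.]
-1 1.4 [237. 259.] [339. 275.]
-1 1.7 [238. 252.] [339. 279.]
```

View pics/c5.png

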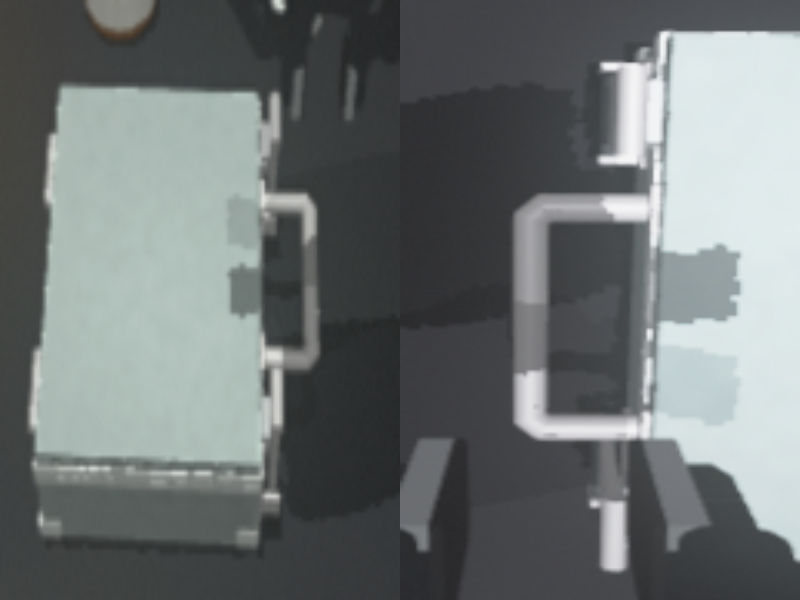

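Both levers are still upright, at (622,110) and (612,530) in the right half, so the fingertips passed above the rolls. I'll check the true tip height using the side and scene views.

```bash
python3 - <<'E'
from h import *
S,C=cam("side"),cam("scene");W=cam("wrist")
o=r.get_obs();p=o["tcp_pos"];R=Ro.from_rotvec(o["orientation"])
for dz in(-.02,-.01,0,.01,.022):
  q=[p+R.apply([x,y,dz]) for x,y in((0,.012),(0,-.012),(.011,.012),(.011,-.012))]
  print(dz,"side",*[proj(S,v).round(0) for v in q[:2]],"scene",*[proj(C,v).round(0) for v in q[:2]],"wrist",*[proj(W,v).round(0) for v in q])
f=r.grab_frame("scene");s=r.grab_frame("side");u=proj(C,p).astype(int);v=proj(S,p).astype(int);print(u,v)
a=cv2.resize(s[v[1]-40:v[1]+35,v[0]-50:v[0]+50],(400,300),interpolation=3);b=cv2.resize(f[u[1]-40:u[1]+35,u[0]-50:u[0]+50],(400,300),interpolation=3)
cv2.imwrite("pics/c6.png",np.hstack([a,b]))
E
```

```text
-0.02 side [323. 250.] [336. 251.] scene [308. 119.] [302. 115.] wrist [298. 287.] [243. 287.] [299. 264.] [243. 264.]
-0.01 side [323. 253.] [336. 254.] scene [308. 122.] [302. 118.] wrist [297. 276.] [245. 276.] [297. 254.] [245. 254.]
0 side [323. 256.] [335. 257.] scene [308. 126.] [302. 122.] wrist [295. 267.] [247. 267.] [296. 246.] [247. 246.]
0.01 side [322. 259.] [335. 260.] scene [308. 129.] [301. 125.] wrist [294. 258.] [249. 258.] [294. 239.] [248. 239.]
0.022 side [322. 263.] [334. 263.] scene [307. 133.] [301. 129.] wrist [293. 250.] [250. 250.] [293. 232.] [250. 231.]
[304 123] [328 256]
```

View pics/c6.png

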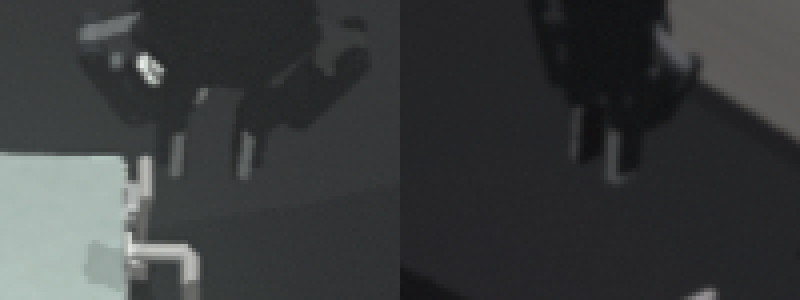

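The fingertips lie about 0-7 mm ahead of the reported TCP in all three views, not 22 mm. I'll settle it by touching the lid (z = 84 mm) lightly with shut fingers.

>>> step_arm --moves '[{"rx": 0,"ry": 0,"rz": 0,"dx": 0,"dy": 35,"dz": 30,"gripper": -1},{"rx": 0,"ry": 0,"rz": 0,"dx": -3,"dy": 35,"dz": 40,"gripper": -1},{"rx": 0,"ry": 0,"rz": 0,"dx": 0,"dy": 0,"dz": 30,"gripper": -1},{"rx": 0,"ry": 0,"rz": 0,"dx": 0,"dy": 0,"dz": 10,"gripper": -1},{"rx": 0,"ry": 0,"rz": 0,"dx": 0,"dy": 0,"dz": 0,"gripper": -1}]'

```text
clock: 9.05
tcp_pos: [0.5133, 0.1404, 0.1097]
orientation: [-2.123, -2.315, 0.003]
contact_force: [0.5, -0.8, 0.8]
grip_width: 0.0
gripper_force: 0.0
```

>>> step_arm --moves '[{"rx": 0,"ry": 0,"rz": 0,"dx": 0,"dy": 0,"dz": 2,"gripper": -1},{"rx": 0,"ry": 0,"rz": 0,"dx": 0,"dy": 0,"dz": 2,"gripper": -1},{"rx": 0,"ry": 0,"rz": 0,"dx": 0,"dy": 0,"dz": 0,"gripper": -1}]'

```text
clock: 9.43
tcp_pos: [0.5141, 0.1416, 0.1066]
orientation: [2.122, 2.317, 0.002]
contact_force: [0.2, 0.5, 0.0]
grip_width: -0.0
gripper_force: 0.0
```

>>> step_arm --moves '[{"rx": 0,"ry": 0,"rz": 0,"dx": 0,"dy": 0,"dz": 2,"gripper": -1},{"rx": 0,"ry": 0,"rz": 0,"dx": 0,"dy": 0,"dz": 2,"gripper": -1},{"rx": 0,"ry": 0,"rz": 0,"dx": 0,"dy": 0,"dz": 0,"gripper": -1}]'

```text
clock: 9.8
tcp_pos: [0.5139, 0.1413, 0.1019]
orientation: [-2.122, -2.316, 0.001]
contact_force: [0.2, 0.0, 0.2]
grip_width: -0.0001
gripper_force: 0.0
```

>>> step_arm --moves '[{"rx": 0,"ry": 0,"rz": 0,"dx": 0,"dy": 0,"dz": 3,"gripper": -1},{"rx": 0,"ry": 0,"rz": 0,"dx": 0,"dy": 0,"dz": 0,"gripper": -1}]'

```text
clock: 10.05
tcp_pos: [0.5138, 0.1413, 0.0988]
orientation: [-2.122, -2.316, 0.001]
contact_force: [0.5, 0.1, 0.0]
grip_width: -0.0001
gripper_force: 0.0
```

>>> step_arm --moves '[{"rx": 0,"ry": 0,"rz": 0,"dx": 0,"dy": 0,"dz": 3,"gripper": -1},{"rx": 0,"ry": 0,"rz": 0,"dx": 0,"dy": 0,"dz": 0,"gripper": -1}]'

```text
clock: 10.3
tcp_pos: [0.5138, 0.1413, 0.0958]
orientation: [-2.122, -2.316, 0.001]
contact_force: [-0.0, -0.1, -0.1]
grip_width: -0.0002
gripper_force: 0.0
```

>>> step_arm --moves '[{"rx": 0,"ry": 0,"rz": 0,"dx": 0,"dy": 0,"dz": 3,"gripper": -1},{"rx": 0,"ry": 0,"rz": 0,"dx": 0,"dy": 0,"dz": 0,"gripper": -1}]'

```text
clock: 10.55
tcp_pos: [0.5138, 0.1413, 0.0928]
orientation: [-2.122, -2.316, 0.001]
contact_force: [0.3, -0.4, 0.8]
grip_width: 0.0003
gripper_force: 0.0
```

>>> step_arm --moves '[{"rx": 0,"ry": 0,"rz": 0,"dx": 0,"dy": 0,"dz": 2.5,"gripper": -1},{"rx": 0,"ry": 0,"rz": 0,"dx": 0,"dy": 0,"dz": 0,"gripper": -1}]'

```text
clock: 10.8
tcp_pos: [0.5139, 0.1413, 0.0904]
orientation: [-2.122, -2.316, 0.001]
contact_force: [-0.2, -0.5, -0.2]
grip_width: 0.0
gripper_force: 0.0
```

>>> step_arm --moves '[{"rx": 0,"ry": 0,"rz": 0,"dx": 0,"dy": 0,"dz": 2.5,"gripper": -1},{"rx": 0,"ry": 0,"rz": 0,"dx": 0,"dy": 0,"dz": 0,"gripper": -1}]'

```text
clock: 11.05
tcp_pos: [0.5139, 0.1413, 0.0879]
orientation: [-2.122, -2.316, 0.0]
contact_force: [0.5, -0.3, 0.0]
grip_width: -0.0001
gripper_force: 0.0
```

>>> step_arm --moves '[{"rx": 0,"ry": 0,"rz": 0,"dx": 0,"dy": 0,"dz": 2.5,"gripper": -1},{"rx": 0,"ry": 0,"rz": 0,"dx": 0,"dy": 0,"dz": 0,"gripper": -1}]'

```text
clock: 11.3
tcp_pos: [0.514, 0.1414, 0.0855]
orientation: [-2.122, -2.316, 0.0]
contact_force: [-0.1, 0.6, 0.5]
grip_width: 0.0001
gripper_force: 0.0
```

>>> step_arm --moves '[{"rx": 0,"ry": 0,"rz": 0,"dx": 0,"dy": 0,"dz": 2.5,"gripper": -1},{"rx": 0,"ry": 0,"rz": 0,"dx": 0,"dy": 0,"dz": 0,"gripper": -1}]'

```text
clock: 11.55
tcp_pos: [0.5141, 0.1414, 0.0851]
orientation: [-2.122, -2.315, -0.001]
contact_force: [-8.1, -1.0, 25.0]
grip_width: -0.0004
gripper_force: 12.5
```

>>> step_arm --moves '[{"rx": 0,"ry": 0,"rz": 0,"dx": 0,"dy": 0,"dz": 2.5,"gripper": -1},{"rx": 0,"ry": 0,"rz": 0,"dx": 0,"dy": 0,"dz": 0,"gripper": -1}]'

```text
clock: 11.8
tcp_pos: [0.5143, 0.1415, 0.0847]
orientation: [-2.121, -2.313, -0.003]
contact_force: [-16.9, -3.2, 50.0]
grip_width: -0.0001
gripper_force: 25.3
```

>>> step_arm --moves '[{"rx": 0,"ry": 0,"rz": 0,"dx": 0,"dy": 0,"dz": 2.5,"gripper": -1},{"rx": 0,"ry": 0,"rz": 0,"dx": 0,"dy": 0,"dz": 0,"gripper": -1}]'

```text
clock: 12.05
tcp_pos: [0.5144, 0.1415, 0.0843]
orientation: [-2.121, -2.311, -0.005]
contact_force: [-25.3, -4.7, 75.9]
grip_width: 0.0001
gripper_force: 38.2
```

Contact at TCP z = 85.5 mm, so the shut fingertips are about 1.5 mm ahead of the reported TCP. Redoing the latches at that height.

>>> step_arm --moves '[{"rx": 0,"ry": 0,"rz": 0,"dx": 0,"dy": 0,"dz": -20,"gripper": -1},{"rx": 0,"ry": 0,"rz": 0,"dx": 0,"dy": 0,"dz": -20,"gripper": -1},{"rx": 0,"ry": 0,"rz": 0,"dx": 26,"dy": -8.4,"dz": 0,"gripper": -1},{"rx": 0,"ry": 0,"rz": 0,"dx": 26,"dy": -8.4,"dz": 0,"gripper": -1},{"rx": 0,"ry": 0,"rz": 0,"dx": 26,"dy": -8.4,"dz": 0,"gripper": -1},{"rx": 0,"ry": 0,"rz": 0,"dx": 0,"dy": 0,"dz": 14,"gripper": -1},{"rx": 0,"ry": 0,"rz": 0,"dx": 0,"dy": 0,"dz": 8,"gripper": -1},{"rx": 0,"ry": 0,"rz": 0,"dx": 0,"dy": 0,"dz": 0,"gripper": -1}]'

```text
clock: 13.05
tcp_pos: [0.4819, 0.2152, 0.0952]
orientation: [2.124, 2.314, -0.003]
contact_force: [0.4, 0.1, 0.5]
grip_width: -0.0001
gripper_force: 0.0
```

```bash
python3 - <<'E'
from h import *
info();plan([.4823,.2171,.0905],95)
E
```

```text
t 13.05 tcp [0.4819 0.2152 0.0952] toolx [-0.085  0.996 -0.001] y [ 0.996  0.085 -0.001] z [-0.001 -0.002 -1.   ] yaw x 94.9 q [-0.94  0.46  0.51  2.05 -0.34  0.71 -0.13] F [0.4 0.1 0.5] w -0.0001 0.0
tcp [0.4819 0.2152 0.0952] shift in current tool mm [1.8 0.5 4.7] in target tool mm [1.8 0.5 4.7] turn deg [-0.09  0.09 -0.1 ]
```

>>> step_arm --moves '[{"rx": 0,"ry": 0,"rz": 0,"dx": 0,"dy": 0,"dz": 5,"gripper": -1},{"rx": 0,"ry": 0,"rz": 0,"dx": 0,"dy": -8,"dz": 0,"gripper": -1},{"rx": 0,"ry": 0,"rz": 0,"dx": 0,"dy": -8,"dz": 0,"gripper": -1},{"rx": 0,"ry": 0,"rz": 0,"dx": 0,"dy": -8,"dz": 1,"gripper": -1},{"rx": 0,"ry": 0,"rz": 0,"dx": 0,"dy": -8,"dz": 4,"gripper": -1},{"rx": 0,"ry": 0,"rz": 0,"dx": 0,"dy": -8,"dz": 4,"gripper": -1},{"rx": 0,"ry": 0,"rz": 0,"dx": 0,"dy": -8,"dz": 5,"gripper": -1},{"rx": 0,"ry": 0,"rz": 0,"dx": 0,"dy": -8,"dz": 7,"gripper": -1},{"rx": 0,"ry": 0,"rz": 0,"dx": 0,"dy": -8,"dz": 10,"gripper": -1}]'

```text
clock: 14.18
tcp_pos: [0.417, 0.2112, 0.0594]
orientation: [-2.121, -2.316, 0.002]
contact_force: [-1.4, 1.6, 1.8]
grip_width: 0.0
gripper_force: 0.8
```

```bash
python3 - <<'E'
from h import *
info()
E
```

```text
t 14.18 tcp [0.417  0.2112 0.0594] toolx [-0.088  0.996  0.   ] y [ 0.996  0.088 -0.002] z [-0.002 -0.    -1.   ] yaw x 95.0 q [-0.99  0.44  0.48  2.2  -0.37  0.57 -0.15] F [-1.4  1.6  1.8] w 0.0 0.8
```

>>> step_arm --moves '[{"rx": 0,"ry": 0,"rz": 0,"dx": 0,"dy": 0,"dz": -30,"gripper": -1},{"rx": 0,"ry": 0,"rz": 0,"dx": 0,"dy": 0,"dz": -30,"gripper": -1},{"rx": 0,"ry": 0,"rz": 0,"dx": -37.5,"dy": 16.6,"dz": 0,"gripper": -1},{"rx": 0,"ry": 0,"rz": 0,"dx": -37.5,"dy": 16.6,"dz": 0,"gripper": -1},{"rx": 0,"ry": 0,"rz": 0,"dx": -37.5,"dy": 16.6,"dz": 0,"gripper": -1},{"rx": 0,"ry": 0,"rz": 0,"dx": -37.5,"dy": 16.6,"dz": 0,"gripper": -1},{"rx": 0,"ry": 0,"rz": 0,"dx": 0,"dy": 0,"dz": 18,"gripper": -1},{"rx": 0,"ry": 0,"rz": 0,"dx": 0,"dy": 0,"dz": 11,"gripper": -1},{"rx": 0,"ry": 0,"rz": 0,"dx": 0,"dy": 0,"dz": 0,"gripper": -1},{"rx": 0,"ry": 0,"rz": 0,"dx": 0,"dy": -8,"dz": 0,"gripper": -1},{"rx": 0,"ry": 0,"rz": 0,"dx": 0,"dy": -8,"dz": 0,"gripper": -1},{"rx": 0,"ry": 0,"rz": 0,"dx": 0,"dy": -8,"dz": 1,"gripper": -1},{"rx": 0,"ry": 0,"rz": 0,"dx": 0,"dy": -8,"dz": 4,"gripper": -1},{"rx": 0,"ry": 0,"rz": 0,"dx": 0,"dy": -8,"dz": 4,"gripper": -1},{"rx": 0,"ry": 0,"rz": 0,"dx": 0,"dy": -8,"dz": 5,"gripper": -1},{"rx": 0,"ry": 0,"rz": 0,"dx": 0,"dy": -8,"dz": 7,"gripper": -1},{"rx": 0,"ry": 0,"rz": 0,"dx": 0,"dy": -8,"dz": 10,"gripper": -1}]'

```text
clock: 16.3
tcp_pos: [0.4319, 0.0618, 0.0594]
orientation: [-2.121, -2.315, 0.003]
contact_force: [-2.1, 0.1, 1.8]
grip_width: -0.0003
gripper_force: 1.0
```

```bash
python3 - <<'E'
from h import *
info();plan([.4435,.1381,.16],95.3)
E
```

```text
t 16.3 tcp [0.4319 0.0618 0.0594] toolx [-0.087  0.996  0.   ] y [ 0.996  0.087 -0.003] z [-0.003 -0.    -1.   ] yaw x 95.0 q [-0.71  0.41  0.51  2.27 -0.39  0.54  0.19] F [-2.1  0.1  1.8] w -0.0003 1.0
tcp [0.4319 0.0618 0.0594] shift in current tool mm [  75.    18.  -100.6] in target tool mm [  74.9   18.6 -100.6] turn deg [-0.15 -0.01 -0.29]
```

Now rise above the handle with fingers 24 mm open, and check both latches with masks and one picture.

>>> step_arm --moves '[{"rx": 0,"ry": 0,"rz": 0,"dx": 0,"dy": 0,"dz": -30,"gripper": -1},{"rx": 0,"ry": 0,"rz": 0,"dx": 0,"dy": 0,"dz": -40,"gripper": -1},{"rx": 0,"ry": 0,"rz": 0,"dx": 37.5,"dy": 9.3,"dz": -15,"gripper": -0.435},{"rx": 0,"ry": 0,"rz": -0.3,"dx": 37.5,"dy": 9.3,"dz": -15,"gripper": -0.435},{"rx": 0,"ry": 0,"rz": 0,"dx": 0,"dy": 0,"dz": 0,"gripper": -0.435},{"rx": 0,"ry": 0,"rz": 0,"dx": 0,"dy": 0,"dz": 0,"gripper": -0.435}]'

```text
clock: 17.05
tcp_pos: [0.4451, 0.1377, 0.1594]
orientation: [-2.116, -2.322, 0.002]
contact_force: [-0.3, -0.6, -0.1]
grip_width: 0.0242
gripper_force: 0.0
```

```bash
python3 - <<'E'
from h import *
info();W=cam("wrist");f=r.grab_frame("wrist");s=r.grab_frame("side")
cv2.imwrite("pics/c7.png",np.hstack([cv2.resize(f,(500,375)),cv2.resize(s[240:365,255:355],(300,375))]))
print(proj(W,(.4435,.1381,.074)))
plan([.4435,.1381,.062],95.3)
E
```

```text
t 17.05 tcp [0.4451 0.1377 0.1594] toolx [-0.092  0.996 -0.001] y [ 0.996  0.092 -0.001] z [-0.001 -0.001 -1.   ] yaw x 95.3 q [-0.97  0.26  0.63  2.14 -0.21  0.8  -0.12] F [-0.3 -0.6 -0.1] w 0.0242 0.0
[270.26792013 217.28390973]
tcp [0.4451 0.137  0.1594] shift in current tool mm [ 1.3 -1.3 97.4] in target tool mm [ 1.2 -1.5 97.4] turn deg [-0.09  0.05 -0.09]
```

View pics/c7.png

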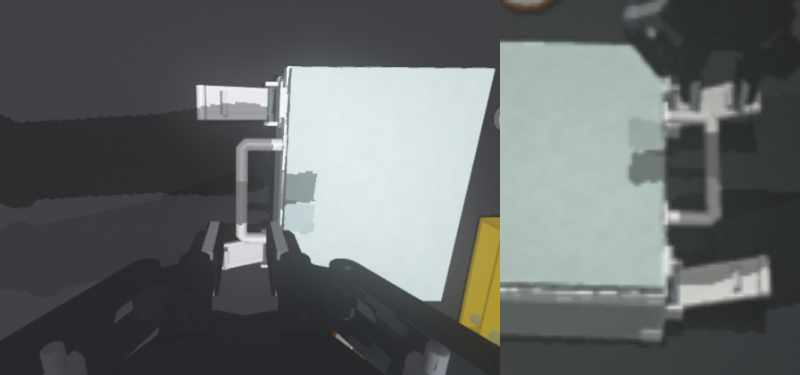

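Both levers now lie swung out in front of the case, at (235,102) left and (245,255) right in the wrist half. The handle is centred between the fingers, so I'll grip it.

>>> step_arm --moves '[{"rx": 0,"ry": 0,"rz": 0,"dx": 1,"dy": -1.3,"dz": 25,"gripper": -0.435},{"rx": 0,"ry": 0,"rz": 0,"dx": 0,"dy": 0,"dz": 25,"gripper": -0.435},{"rx": 0,"ry": 0,"rz": 0,"dx": 0,"dy": 0,"dz": 25,"gripper": -0.435},{"rx": 0,"ry": 0,"rz": 0,"dx": 0,"dy": 0,"dz": 18,"gripper": -0.435},{"rx": 0,"ry": 0,"rz": 0,"dx": 0,"dy": 0,"dz": 8,"gripper": -0.435},{"rx": 0,"ry": 0,"rz": 0,"dx": 0,"dy": 0,"dz": 0,"gripper": -1},{"rx": 0,"ry": 0,"rz": 0,"dx": 0,"dy": 0,"dz": 0,"gripper": -1},{"rx": 0,"ry": 0,"rz": 0,"dx": 0,"dy": 0,"dz": 0,"gripper": -1}]' --grip_force 30

```text
clock: 18.15
tcp_pos: [0.4422, 0.1381, 0.0588]
orientation: [-2.116, -2.32, 0.006]
contact_force: [-5.4, -3.0, -2.8]
grip_width: 0.0086
gripper_force: 29.2
```

```bash
python3 - <<'E'
from h import *
info()
n=21;a=np.radians(2.46+np.linspace(0,1.7,n+1)*57.2958);y=-186.2*np.cos(a);z=186.2*np.sin(a)
print([(round(float(i),1),round(float(-j),1)) for i,j in zip(np.diff(y),np.diff(z))])
E
```

```text
t 18.15 tcp [0.4422 0.1381 0.0588] toolx [-0.092  0.996 -0.001] y [ 0.996  0.092 -0.004] z [-0.004 -0.001 -1.   ] yaw x 95.3 q [-0.85  0.45  0.5   2.21 -0.39  0.57  0.04] F [-5.4 -3.  -2.8] w 0.0086 29.2
[(1.3, -15.0), (2.5, -14.9), (3.7, -14.6), (4.8, -14.3), (6.0, -13.8), (7.1, -13.3), (8.1, -12.7), (9.1, -12.0), (10.1, -11.2), (10.9, -10.4), (11.7, -9.5), (12.5, -8.5), (13.1, -7.4), (13.7, -6.4), (14.1, -5.2), (14.5, -4.1), (14.8, -2.9), (15.0, -1.7), (15.1, -0.5), (15.0, 0.8), (14.9, 2.0)]
```

>>> step_arm --moves '[{"rx": 0,"ry": 0,"rz": 0,"dx": 0,"dy": 1.3,"dz": -15,"gripper": -1},{"rx": 0,"ry": 0,"rz": 0,"dx": 0,"dy": 2.5,"dz": -14.9,"gripper": -1},{"rx": 0,"ry": 0,"rz": 0,"dx": 0,"dy": 3.7,"dz": -14.6,"gripper": -1},{"rx": 0,"ry": 0,"rz": 0,"dx": 0,"dy": 4.8,"dz": -14.3,"gripper": -1},{"rx": 0,"ry": 0,"rz": 0,"dx": 0,"dy": 6,"dz": -13.8,"gripper": -1},{"rx": 0,"ry": 0,"rz": 0,"dx": 0,"dy": 7.1,"dz": -13.3,"gripper": -1}]'

```text
clock: 18.9
tcp_pos: [0.467, 0.1402, 0.1458]
orientation: [-2.115, -2.319, 0.007]
contact_force: [-8.2, -4.0, -0.2]
grip_width: 0.009
gripper_force: 29.2
```

```bash
python3 - <<'E'
from h import *
info()
f=r.grab_frame("side");cv2.imwrite("pics/s8.png",f);S=cam("side");h=cv2.cvtColor(f,cv2.COLOR_BGR2HSV)
# predicted lid front edge corners at this angle
c=np.array([.554,.1485,0]);ex=np.array([.9956,.094,0]);ey=np.array([-.094,.9956,0])
m=cv2.inRange(f,(150,160,150),(225,225,215)).astype(np.uint8);m[:240]=0;m[365:]=0;m[:,:225]=0;m[:,335:]=0
k=max(cv2.findContours(m,0,2)[0],key=cv2.contourArea);print(cv2.contourArea(k),cv2.approxPolyDP(k,5,True).reshape(-1,2).tolist())
for th in (0,.3,.48,.6):
  H=c+ex*.075+[0,0,.066]
  print(th,[proj(S,H+ex*(-.15*np.cos(th)+.018*np.sin(th))+[0,0,.15*np.sin(th)+.018*np.cos(th)]+ey*s*.1).round().tolist() for s in(1,-1)])
E
```

```text
t 18.9 tcp [0.467  0.1402 0.1458] toolx [-0.092  0.996 -0.001] y [ 0.996  0.092 -0.006] z [-0.006 -0.001 -1.   ] yaw x 95.3 q [-0.93  0.33  0.61  2.11 -0.26  0.79 -0.06] F [-8.2 -4.  -0.2] w 0.009 29.2
4231.5 [[296, 240], [241, 255], [233, 332], [297, 318], [301, 287], [286, 284], [286, 269], [295, 267], [283, 256], [283, 246]]
0 [[309.0, 335.0], [307.0, 255.0]]
0.3 [[303.0, 325.0], [303.0, 243.0]]
0.48 [[297.0, 319.0], [297.0, 237.0]]
0.6 [[291.0, 316.0], [292.0, 233.0]]
```

The lid corner at (297,318) gives 0.48 rad, as planned. Continue.

>>> step_arm --moves '[{"rx": 0,"ry": 0,"rz": 0,"dx": 0,"dy": 8.1,"dz": -12.7,"gripper": -1},{"rx": 0,"ry": 0,"rz": 0,"dx": 0,"dy": 9.1,"dz": -12,"gripper": -1},{"rx": 0,"ry": 0,"rz": 0,"dx": 0,"dy": 10.1,"dz": -11.2,"gripper": -1},{"rx": 0,"ry": 0,"rz": 0,"dx": 0,"dy": 10.9,"dz": -10.4,"gripper": -1},{"rx": 0,"ry": 0,"rz": 0,"dx": 0,"dy": 11.7,"dz": -9.5,"gripper": -1},{"rx": 0,"ry": 0,"rz": 0,"dx": 0,"dy": 12.5,"dz": -8.5,"gripper": -1},{"rx": 0,"ry": 0,"rz": 0,"dx": 0,"dy": 13.1,"dz": -7.4,"gripper": -1},{"rx": 0,"ry": 0,"rz": 0,"dx": 0,"dy": 13.7,"dz": -6.4,"gripper": -1},{"rx": 0,"ry": 0,"rz": 0,"dx": 0,"dy": 14.1,"dz": -5.2,"gripper": -1},{"rx": 0,"ry": 0,"rz": 0,"dx": 0,"dy": 14.5,"dz": -4.1,"gripper": -1},{"rx": 0,"ry": 0,"rz": 0,"dx": 0,"dy": 14.8,"dz": -2.9,"gripper": -1},{"rx": 0,"ry": 0,"rz": 0,"dx": 0,"dy": 15,"dz": -1.7,"gripper": -1},{"rx": 0,"ry": 0,"rz": 0,"dx": 0,"dy": 15.1,"dz": -0.5,"gripper": -1},{"rx": 0,"ry": 0,"rz": 0,"dx": 0,"dy": 15,"dz": 0.8,"gripper": -1},{"rx": 0,"ry": 0,"rz": 0,"dx": 0,"dy": 14.9,"dz": 2,"gripper": -1},{"rx": 0,"ry": 0,"rz": 0,"dx": 0,"dy": 0,"dz": 0,"gripper": -1}]'

```text
clock: 20.95
tcp_pos: [0.6638, 0.1576, 0.2364]
orientation: [2.115, 2.316, 0.002]
contact_force: [1.2, -4.6, 3.0]
grip_width: 0.0086
gripper_force: 30.1
```

```bash
python3 - <<'E'
from h import *
info()
E
```

```text
t 20.95 tcp [0.6638 0.1576 0.2364] toolx [-0.091  0.996 -0.002] y [0.996 0.091 0.004] z [ 0.005 -0.002 -1.   ] yaw x 95.2 q [-0.74  0.54  0.62  1.57 -0.33  1.13  0.04] F [ 1.2 -4.6  3. ] w 0.0086 30.1
```

>>> step_arm --moves '[{"rx": 0,"ry": 0,"rz": 0,"dx": 0,"dy": 0,"dz": 0,"gripper": 0},{"rx": 0,"ry": 0,"rz": 0,"dx": 0,"dy": 0,"dz": 0,"gripper": 0},{"rx": 0,"ry": 0,"rz": 0,"dx": 0,"dy": 0,"dz": -30,"gripper": 0},{"rx": 0,"ry": 0,"rz": 0,"dx": 0,"dy": 0,"dz": -35,"gripper": 0},{"rx": 0,"ry": 0,"rz": 0,"dx": -5,"dy": -37,"dz": 0,"gripper": 0},{"rx": 0,"ry": 0,"rz": 0,"dx": -6,"dy": -37,"dz": 0,"gripper": 0},{"rx": 0,"ry": 0,"rz": 0,"dx": -6,"dy": -36,"dz": 0,"gripper": 0},{"rx": 0,"ry": 0,"rz": 0,"dx": 0,"dy": 0,"dz": 0,"gripper": 0}]'

```text
clock: 21.95
tcp_pos: [0.5514, 0.1324, 0.3002]
orientation: [-2.114, -2.321, -0.002]
contact_force: [0.3, -0.5, 0.8]
grip_width: 0.043
gripper_force: 0.0
```

```bash
python3 - <<'E'
from h import *
import pickle
info();W=cam("wrist");f=r.grab_frame("wrist");s=r.grab_frame("side");cv2.imwrite("pics/w9.png",f);cv2.imwrite("pics/s9.png",s);pickle.dump(W,open('w9.pkl','wb'))
c=np.array([.554,.1485,0]);ex=np.array([.9956,.094,0]);ey=np.array([-.094,.9956,0])
for n,p in dict(fintop0=(-.005,-.039,.064),fintop1=(.005,-.039,.064),fintop2=(.005,-.005,.064),fintop3=(-.005,-.005,.064),ball=(0,.032,.0325),t0=(-.025,-.06,.024),t1=(.025,-.06,.024),t2=(.025,.06,.024),t3=(-.025,.06,.024)).items():
  q=c+ex*p[0]+ey*p[1]+[0,0,p[2]];print(n,proj(W,q).round(1))
u=proj(W,c+[0,0,.03]).astype(int);g=cv2.cvtColor(f,cv2.COLOR_BGR2GRAY)
b=g[u[1]-80:u[1]+100:5,u[0]-60:u[0]+60:4];print(u);print("\n".join(" ".join(f"{v:3d}" for v in row) for row in b))
E
```

```text
t 21.95 tcp [0.5514 0.1324 0.3002] toolx [-0.093  0.996  0.002] y [ 0.996  0.093 -0.001] z [-0.001  0.002 -1.   ] yaw x 95.3 q [-0.89  0.27  0.68  1.77 -0.19  1.16 -0.06] F [ 0.3 -0.5  0.8] w 0.043 0.0
fintop0 [272.3 202. ]
fintop1 [280.2 202. ]
fintop2 [280.3 175.3]
fintop3 [272.3 175.3]
ball [276.2 143.4]
t0 [258.3 209.9]
t1 [293.8 209.9]
t2 [295.3 121.1]
t3 [257.  121.1]
[276 167]
224 221 222 221 221 223 223 222 224 225 224 225 227 227 226 228 229 227 228 228 228 227 229 229 230 230 233 235 234 233
183 101  99  99  99  99  99  99  99  99  99 100 101 100 100  99 101 101 101 100 101 100 101 101 102 101 101 102 100  99
199 101  96  99  98  99 104 101 100 102  89 107 102 103  93 103 104 104  95  96 104 106  98  94  94 101  95  91  91  99
210 103  93 100 101 103 103 104 105 106  98 108 108 108 108 108 109 108 109 110 109 109 108 108 107 105 104 105 103  98
215 103  97 101 101 102 104 104 105 105  97 107 108 108 109 110 110 110 109 110 110 112 109 108 107 105 106 104 104  98
228 104 100 101 101 101 102 104 105 105  97 107 107 107 109 109 110 109 111 111 111 110 109 106 106 106 106 105 1
[... 2906 characters left out ...]
 101 101 101 100 102 102 102 102 102 103 104 103 104 105 108 107 108 108 108 109 108 108 110 100 245
 72 209  99 100  99  99  99  99 100 101 101 101 102 101 103 103 102 104 104 107 107 108 107 107 108 110 108 109 102 246
 71 228 230 240 236 241 236 242 213 238 232 237 216 225 225 229 208 209 212 227 220 232 242 243 244 246 246 244 242 247
113 114 108  55  69  70  71  71  71  71  72  72  73  74  75  74  78  81  81  81  83  83  83  83  82  83  67 118 117 119
113 114  56  54  75  75  75  75  76  75  76  76  77  78  78  79  79  80  81  81  81  82  82  82  82  82  65  72 117 116
112 113  53  50  70  74  74  74  75  75  76  76  77  77  77  77  78  79  79  81  81  81  81  81  82  78  64  64 116 116
```

The wrist pixels show the tray at columns 260-293, rows 121-210, the fin at 272-280 and the ball at (277,142). All are within 2 px of prediction. Descending onto the fin.

>>> step_arm --moves '[{"rx": 0,"ry": 0,"rz": 0,"dx": -6,"dy": 4.2,"dz": 35,"gripper": 0},{"rx": 0,"ry": 0,"rz": 0,"dx": 0,"dy": 0,"dz": 40,"gripper": 0},{"rx": 0,"ry": 0,"rz": 0,"dx": 0,"dy": 0,"dz": 40,"gripper": 0},{"rx": 0,"ry": 0,"rz": 0,"dx": 0,"dy": 0,"dz": 40,"gripper": 0},{"rx": 0,"ry": 0,"rz": 0,"dx": 0,"dy": 0,"dz": 30,"gripper": 0},{"rx": 0,"ry": 0,"rz": 0,"dx": 0,"dy": 0,"dz": 20,"gripper": 0},{"rx": 0,"ry": 0,"rz": 0,"dx": 0,"dy": 0,"dz": 0,"gripper": 0}]'

```text
clock: 22.92
tcp_pos: [0.5581, 0.1267, 0.0935]
orientation: [-2.116, -2.322, 0.003]
contact_force: [0.1, -0.1, 0.4]
grip_width: 0.0429
gripper_force: 0.0
```

```bash
python3 - <<'E'
from h import *
info();plan([.5561,.1266,.033],95.3)
W=cam("wrist");f=r.grab_frame("wrist");cv2.imwrite("pics/w10.png",f);g=cv2.cvtColor(f,cv2.COLOR_BGR2GRAY)
c=np.array([.554,.1485,0]);ex=np.array([.9956,.094,0]);ey=np.array([-.094,.9956,0])
for n,p in dict(f2=(.005,-.005,.064),f3=(-.005,-.005,.064),f0=(-.005,-.039,.064),b=(0,.032,.0325)).items(): print(n,proj(W,c+ex*p[0]+ey*p[1]+[0,0,p[2]]).round(1))
print("\n".join(f"{v}: "+" ".join(f"{x:3d}" for x in g[v,212:344:4]) for v in range(90,290,10)))
E
```

```text
t 22.93 tcp [0.5581 0.1267 0.0935] toolx [-0.093  0.996 -0.001] y [ 0.996  0.093 -0.002] z [-0.002 -0.001 -1.   ] yaw x 95.3 q [-0.75  0.54  0.55  1.95 -0.4   0.77  0.12] F [ 0.1 -0.1  0.4] w 0.0429 0.0
tcp [0.5581 0.1267 0.0935] shift in current tool mm [ 0.1 -1.8 60.5] in target tool mm [ 0.  -2.  60.5] turn deg [-0.12  0.05  0.02]
f2 [276.8 217.4]
f3 [259.5 217.4]
f0 [260.3 271. ]
b [268.8 148.5]
90:  81  82  84  86  87  90  90  91  92  94  95  95  95  96  96  98  97  97  97  98  98  98  98  98  98  83  91  90  88  88  86  85  83
100:  82  84  85  84  54 134 139 141 137 138 131  98 112 113 116 116 114 109  99  99 113 113 110 109  94  58  90  89  89  64  67  65  89
110:  81  83  84  86  56 214 228 228 230 230 231 231 231 231 231 231 231 232 231 232 232 232 230 230 163  61  90  90  67  69  91  92  90
120:  62  63  65  66  56 129 147 148 148 149 149 149 149 180 194 194 231 231 232 231 231 230 230 230 145  66  91  90  71  68  89  91  89
130:  61  62  64  66  56 108 146 146 148 147 147 132 156 170 173 176 170 161 121 150 150 150 150 150  83  64  89  88  87  82  68  68  67
140:  61  62 
[... 1341 characters left out ...]
 60  49  47  49
240:  42  44  45  46  46  43  93 107 106 108 106 103 101 106 107 106 101 106 104 107 107 107 107  77  47  66  66  65  65  65  64  65  64
250:  42  86  92  93  44  41  94 106 106 106 106 106 102 105 106 106  99 106 106 107 106 106 106  70  60  65  64  45  95  95  94  62  63
260:  99  99  99  41  42  43 106 188 187 188 188 189 172 105 105 105  99 106 105 166 173 179 188  60  61  64  59  42  43  99  99  99  49
270:  99  99  41  41  40  42  42  81  80  80  79  79  81  81  88  80  81  81  81  81  87  87  97  47  63  62  57  43  42  41  99  99  99
280:  99  39  38  38  39  39  59  59  60  60  60  60  61  63  61  61  61  61  62  62  61  61  61  61  60  65  51  41  41  40  42  98  98
```

>>> step_arm --moves '[{"rx": 0,"ry": 0,"rz": 0,"dx": 0,"dy": -1.9,"dz": 20,"gripper": 0},{"rx": 0,"ry": 0,"rz": 0,"dx": 0,"dy": 0,"dz": 20,"gripper": -0.2},{"rx": 0,"ry": 0,"rz": 0,"dx": 0,"dy": 0,"dz": 13,"gripper": -0.4},{"rx": 0,"ry": 0,"rz": 0,"dx": 0,"dy": 0,"dz": 7.5,"gripper": -0.5},{"rx": 0,"ry": 0,"rz": 0,"dx": 0,"dy": 0,"dz": 0,"gripper": -0.6},{"rx": 0,"ry": 0,"rz": 0,"dx": 0,"dy": 0,"dz": 0,"gripper": -0.65}]'

```text
clock: 23.72
tcp_pos: [0.5568, 0.1266, 0.0346]
orientation: [2.116, 2.322, 0.001]
contact_force: [0.0, 0.6, -0.5]
grip_width: 0.0154
gripper_force: 0.0
```

>>> step_arm --moves '[{"rx": 0,"ry": 0,"rz": 0,"dx": 0,"dy": 0,"dz": 0,"gripper": -0.7},{"rx": 0,"ry": 0,"rz": 0,"dx": 0,"dy": 0,"dz": 0,"gripper": -0.75},{"rx": 0,"ry": 0,"rz": 0,"dx": 0,"dy": 0,"dz": 0,"gripper": -0.85},{"rx": 0,"ry": 0,"rz": 0,"dx": 0,"dy": 0,"dz": 0,"gripper": -1},{"rx": 0,"ry": 0,"rz": 0,"dx": 0,"dy": 0,"dz": 0,"gripper": -1},{"rx": 0,"ry": 0,"rz": 0,"dx": 0,"dy": 0,"dz": 0,"gripper": -1}]' --grip_force 50

```text
clock: 24.48
tcp_pos: [0.5564, 0.1266, 0.0345]
orientation: [-2.116, -2.322, -0.0]
contact_force: [-3.3, -0.6, 5.2]
grip_width: 0.009
gripper_force: 49.7
```

```bash
python3 - <<'E'
from h import *
info()
E
```

```text
t 24.48 tcp [0.5564 0.1266 0.0345] toolx [-0.093  0.996  0.   ] y [ 0.996  0.093 -0.   ] z [-0.  0. -1.] yaw x 95.3 q [-0.7   0.62  0.48  1.98 -0.46  0.65  0.18] F [-3.3 -0.6  5.2] w 0.009 49.7
```

>>> step_arm --moves '[{"rx": 0,"ry": 0,"rz": 0,"dx": 0,"dy": 0,"dz": -1,"gripper": -1},{"rx": 0,"ry": 0,"rz": 0,"dx": 0,"dy": 0,"dz": -2,"gripper": -1},{"rx": 0,"ry": 0,"rz": 0,"dx": 0,"dy": 0,"dz": -4,"gripper": -1},{"rx": 0,"ry": 0,"rz": 0,"dx": 0,"dy": 0,"dz": -6,"gripper": -1},{"rx": 0,"ry": 0,"rz": 0,"dx": 0,"dy": 0,"dz": -8,"gripper": -1},{"rx": 0,"ry": 0,"rz": 0,"dx": 0,"dy": 0,"dz": -10,"gripper": -1},{"rx": 0,"ry": 0,"rz": 0,"dx": 0,"dy": 0,"dz": -12,"gripper": -1},{"rx": 0,"ry": 0,"rz": 0,"dx": 0,"dy": 0,"dz": -14,"gripper": -1},{"rx": 0,"ry": 0,"rz": 0,"dx": 0,"dy": 0,"dz": -14,"gripper": -1},{"rx": 0,"ry": 0,"rz": 0,"dx": 0,"dy": 0,"dz": -14,"gripper": -1},{"rx": 0,"ry": 0,"rz": 0,"dx": 0,"dy": 0,"dz": -14,"gripper": -1},{"rx": 0,"ry": 0,"rz": 0,"dx": 0,"dy": 0,"dz": -12,"gripper": -1},{"rx": 0,"ry": 0,"rz": 0,"dx": 0,"dy": 0,"dz": -9,"gripper": -1},{"rx": 0,"ry": 0,"rz": 0,"dx": 0,"dy": 0,"dz": -6,"gripper": -1},{"rx": 0,"ry": 0,"rz": 0,"dx": 0,"dy": 0,"dz": -3,"gripper": -1},{"rx": 0,"ry": 0,"rz": 0,"dx": 0,"dy": 0,"dz": 0,"gripper": -1},{"rx": 0,"ry": 0,"rz": 0,"dx": 0,"dy": 0,"dz": 0,"gripper": -1},{"rx": 0,"ry": 0,"rz": 0,"dx": 0,"dy": 0,"dz": 0,"gripper": -1}]'

```text
clock: 26.72
tcp_pos: [0.5562, 0.1265, 0.1629]
orientation: [-2.116, -2.322, 0.001]
contact_force: [0.5, -0.9, -3.4]
grip_width: 0.0093
gripper_force: 48.6
```

```bash
cat >> h.py <<'E'
def trayview(tag):
    W=cam("wrist");o=r.get_obs();f=r.grab_frame("wrist");cv2.imwrite(f"pics/{tag}.png",f);g=cv2.cvtColor(f,cv2.COLOR_BGR2GRAY)
    p=np.array(o["tcp_pos"]);R=Ro.from_rotvec(o["orientation"])
    for n,q in dict(ball=(.054,0,.0155),c1=(.082,.025,.024),c2=(.082,-.025,.024),e1=(.011,.025,.024),e2=(.011,-.025,.024)).items():
        # tool-frame offsets: tray at height as gripped
        q=(q[0],q[1],{.0155:.002,.024:.0105}[q[2]]);print(n,proj(W,p+R.apply(q)).round(1))
    print("\n".join(f"{v}: "+" ".join(f"{x:3d}" for x in g[v,212:344:4]) for v in range(60,280,8)))
E
python3 - <<'E'
from h import *
info();trayview("w11")
E
```

```text
t 26.73 tcp [0.5562 0.1265 0.1629] toolx [-0.092  0.996 -0.   ] y [ 0.996  0.092 -0.001] z [-0.001 -0.    -1.   ] yaw x 95.3 q [-0.81  0.44  0.61  1.91 -0.32  0.89  0.06] F [ 0.5 -0.9 -3.4] w 0.0093 48.6
ball [271.  157.2]
c1 [325.2  94.2]
c2 [216.9  94.2]
e1 [319.1 238.8]
e2 [223.6 238.8]
60: 109 110 110 109 108 108 110 111 111 112 112 113 112 114 115 115 115 116 116 115 113 117 116 116 116 116 116 113 111 113 113 113 112
68:  96  96  96  98  97  98  96  92 100  99 100 103 103 104 106 106 107 105 106 106 107 107 106 106 105 104 104 104 103 102 101  98  98
76: 107 109 109 111 112 113 115  94 117 118 117 120 119 121 122 121 122 122 122 123 123 123 124 124 122 122 119 119 117 116 115 114 111
84: 107 109 110 111 112 114 117  90 118 119 120 121 122 123 123 124 124 125 125 127 126 126 126 127 123 122 122 119 117 118 116 112 112
92: 107 108 226 241 241 242 242 242 242 242 243 243 243 243 243 243 243 243 243 243 243 243 243 243 243 243 242 242 242 131 114 113 112
100: 106 107 209 241 241 241 242 242 242 243 243 243 243 243 243 243 243 243 243 243 243 243 243 243 243 242 242 242 242 113 114 
[... 2321 characters left out ...]
 80  88  86  86
244:  76  75  76  75 122 123 123 124 123 122 122 120 121 106 106 107 107 107 103 121 115 122 122 124 123 124 124 124  84  85  84  84  85
252:  75  75  75  75 123 123 123 123 123 121 115 114 104 104 107 108 108 107 105 106 115 115 121 122 122 122 123 117  83  83  83  84  73
260:  73  75  74  73 114 122 110  58  58  79 113 114  77 116 119 120 119 120 115  90 114 114  67  57  57 116 122 104  82  81  81  83  80
268:  74  73  73  72 110 115  57  56  57 114 113 114  52 116 118 118 119 118 114  53 114 113 113  58  57  56 121  97  79  78  79  79  74
276:  99  99  99  99 112  55  55  56  55 113 113 113  50 114 118 118 118 118 114  51 113 112 113  54  55  55  55 107 102 101 101 102 104
```

The tray is level (its front edge lies along row 92) and the ball is in the pocket at (273,150). Carry it sideways with gentle ramps.

>>> step_arm --moves '[{"rx": 0,"ry": 0,"rz": 0,"dx": -2,"dy": -0.16,"dz": 0,"gripper": -1},{"rx": 0,"ry": 0,"rz": 0,"dx": -4,"dy": -0.32,"dz": 0,"gripper": -1},{"rx": 0,"ry": 0,"rz": 0,"dx": -6,"dy": -0.5,"dz": 0,"gripper": -1},{"rx": 0,"ry": 0,"rz": 0,"dx": -8,"dy": -0.64,"dz": 0,"gripper": -1},{"rx": 0,"ry": 0,"rz": 0,"dx": -10,"dy": -0.8,"dz": 0,"gripper": -1},{"rx": 0,"ry": 0,"rz": 0,"dx": -12,"dy": -0.96,"dz": 0,"gripper": -1},{"rx": 0,"ry": 0,"rz": 0,"dx": -14,"dy": -1.1,"dz": 0,"gripper": -1},{"rx": 0,"ry": 0,"rz": 0,"dx": -16,"dy": -1.27,"dz": 0,"gripper": -1},{"rx": 0,"ry": 0,"rz": 0,"dx": -16,"dy": -1.27,"dz": 0,"gripper": -1},{"rx": 0,"ry": 0,"rz": 0,"dx": -16,"dy": -1.27,"dz": 0,"gripper": -1},{"rx": 0,"ry": 0,"rz": 0,"dx": -16,"dy": -1.27,"dz": 0,"gripper": -1},{"rx": 0,"ry": 0,"rz": 0,"dx": -16,"dy": -1.27,"dz": 0,"gripper": -1},{"rx": 0,"ry": 0,"rz": 0,"dx": -16,"dy": -1.27,"dz": 0,"gripper": -1},{"rx": 0,"ry": 0,"rz": 0,"dx": -16,"dy": -1.27,"dz": 0,"gripper": -1},{"rx": 0,"ry": 0,"rz": 0,"dx": -16,"dy": -1.27,"dz": 0,"gripper": -1},{"rx": 0,"ry": 0,"rz": 0,"dx": -16,"dy": -1.27,"dz": 0,"gripper": -1},{"rx": 0,"ry": 0,"rz": 0,"dx": -16,"dy": -1.27,"dz": 0,"gripper": -1},{"rx": 0,"ry": 0,"rz": 0,"dx": -16,"dy": -1.27,"dz": 0,"gripper": -1},{"rx": 0,"ry": 0,"rz": 0,"dx": -16,"dy": -1.27,"dz": 0,"gripper": -1},{"rx": 0,"ry": 0,"rz": 0,"dx": -16,"dy": -1.27,"dz": 0,"gripper": -1}]'

```text
clock: 29.28
tcp_pos: [0.5599, -0.1393, 0.1632]
orientation: [-2.116, -2.322, -0.0]
contact_force: [-0.2, 0.8, -2.9]
grip_width: 0.0093
gripper_force: 48.6
```

>>> step_arm --moves '[{"rx": 0,"ry": 0,"rz": 0,"dx": -16,"dy": -1.27,"dz": 0,"gripper": -1},{"rx": 0,"ry": 0,"rz": 0,"dx": -14,"dy": -1.1,"dz": 0,"gripper": -1},{"rx": 0,"ry": 0,"rz": 0,"dx": -12,"dy": -0.96,"dz": 0,"gripper": -1},{"rx": 0,"ry": 0,"rz": 0,"dx": -10,"dy": -0.8,"dz": 0,"gripper": -1},{"rx": 0,"ry": 0,"rz": 0,"dx": -8,"dy": -0.64,"dz": 0,"gripper": -1},{"rx": 0,"ry": 0,"rz": 0,"dx": -6,"dy": -0.5,"dz": 0,"gripper": -1},{"rx": 0,"ry": 0,"rz": 0,"dx": -4,"dy": -0.32,"dz": 0,"gripper": -1},{"rx": 0,"ry": 0,"rz": 0,"dx": -2,"dy": -0.16,"dz": 0,"gripper": -1},{"rx": 0,"ry": 0,"rz": 0.8,"dx": 0,"dy": 0,"dz": 0,"gripper": -1},{"rx": 0,"ry": 0,"rz": 1.8,"dx": 0,"dy": 0,"dz": 0,"gripper": -1},{"rx": 0,"ry": 0,"rz": 2.7,"dx": 0,"dy": 0,"dz": 0,"gripper": -1},{"rx": 0,"ry": 0,"rz": 3.6,"dx": 0,"dy": 0,"dz": 0,"gripper": -1},{"rx": 0,"ry": 0,"rz": 4,"dx": 0,"dy": 0,"dz": 0,"gripper": -1},{"rx": 0,"ry": 0,"rz": 4,"dx": 0,"dy": 0,"dz": 0,"gripper": -1},{"rx": 0,"ry": 0,"rz": 4,"dx": 0,"dy": 0,"dz": 0,"gripper": -1},{"rx": 0,"ry": 0,"rz": 4,"dx": 0,"dy": 0,"dz": 0,"gripper": -1},{"rx": 0,"ry": 0,"rz": 3.2,"dx": 0,"dy": 0,"dz": 0,"gripper": -1},{"rx": 0,"ry": 0,"rz": 2.3,"dx": 0,"dy": 0,"dz": 0,"gripper": -1},{"rx": 0,"ry": 0,"rz": 1.3,"dx": 0,"dy": 0,"dz": 0,"gripper": -1},{"rx": 0,"ry": 0,"rz": 0.6,"dx": 0,"dy": 0,"dz": 0,"gripper": -1}]'

```text
clock: 31.78
tcp_pos: [0.5608, -0.2104, 0.1632]
orientation: [-2.679, -1.641, -0.0]
contact_force: [0.0, -1.0, -2.1]
grip_width: 0.009
gripper_force: 48.6
```

```bash
python3 - <<'E'
from h import *
info();plan([.5605,-.210,.137],63)
S,C=cam("side"),cam("scene");f=r.grab_frame("side");g=r.grab_frame("scene");cv2.imwrite("pics/s12.png",f);cv2.imwrite("pics/c12.png",g)
# drum beige masks, before/after; fit grille from the initial side picture
f0=cv2.imread("pics/side0.png");hsv=cv2.cvtColor(f0,cv2.COLOR_BGR2HSV)
m=cv2.inRange(hsv,(10,15,110),(40,110,255));m[:,:185]=0;m[:,265:]=0;m[:110]=0;m[200:]=0
k=max(cv2.findContours(m,0,2)[0],key=cv2.contourArea);print("drum",cv2.contourArea(k),cv2.boundingRect(k))
# predicted rim of the grille (radius 70) and back rim for yaw -27
for yaw in(-22,-27,-32):
  a=np.radians(yaw);xb=np.array([np.cos(a),np.sin(a),0]);yb=np.array([-np.sin(a),np.cos(a),0]);F=np.array([.692,-.216,.125])
  P=np.array([proj(S,F+d*xb+.07*(np.cos(t)*yb+np.sin(t)*np.array([0,0,1]))) for d in(0,.08) for t in np.linspace(0,6.28,60)]);print(yaw,P.min(0).round(),P.max(0).round())
  g0=cv2.imread("pics/scene0.png");P=np.array([proj(C,F+d*xb+.07*(np.cos(t)*yb+np.sin(t)*np.array([0,0,1]))) for d in(0,.08) for t in np.linspace(0,6.28,60)]);print("   scene",P.min(0).round(),P.max(0).round())
hs=cv2.cvtColor(g0,cv2.COLOR_BGR2HSV);m=cv2.inRange(hs,(10,15,90),(40,110,255));m[:,:195]=0;m[:,295:]=0;m[:240]=0;m[345:]=0
k=max(cv2.findContours(m,0,2)[0],key=cv2.contourArea);print("scene drum",cv2.contourArea(k),cv2.boundingRect(k))
E
```

```text
t 31.77 tcp [ 0.5608 -0.2104  0.1632] toolx [0.454 0.891 0.   ] y [ 0.891 -0.454 -0.   ] z [-0.  0. -1.] yaw x 63.0 q [-0.32  0.54  0.78  1.85 -0.46  0.95  0.2 ] F [ 0.  -1.  -2.1] w 0.009 48.6
tcp [ 0.5608 -0.2104  0.1632] shift in current tool mm [ 0.2 -0.5 26.2] in target tool mm [ 0.2 -0.5 26.2] turn deg [-0.   -0.   -0.02]
drum 1357.0 (197, 123, 54, 59)
-22 [198. 123.] [253. 183.]
   scene [203. 241.] [281. 320.]
-27 [198. 122.] [255. 183.]
   scene [203. 241.] [278. 320.]
-32 [198. 121.] [256. 182.]
   scene [200. 242.] [274. 320.]
scene drum 4554.5 (205, 243, 82, 77)
```

The drum outline matches the predicted blower pose in both views. Lower 26 mm and settle.

>>> step_arm --moves '[{"rx": 0,"ry": 0,"rz": 0,"dx": 0,"dy": 0,"dz": 1,"gripper": -1},{"rx": 0,"ry": 0,"rz": 0,"dx": 0,"dy": 0,"dz": 3,"gripper": -1},{"rx": 0,"ry": 0,"rz": 0,"dx": 0,"dy": 0,"dz": 4,"gripper": -1},{"rx": 0,"ry": 0,"rz": 0,"dx": 0,"dy": 0,"dz": 5,"gripper": -1},{"rx": 0,"ry": 0,"rz": 0,"dx": 0,"dy": 0,"dz": 5,"gripper": -1},{"rx": 0,"ry": 0,"rz": 0,"dx": 0,"dy": 0,"dz": 4,"gripper": -1},{"rx": 0,"ry": 0,"rz": 0,"dx": 0,"dy": 0,"dz": 3,"gripper": -1},{"rx": 0,"ry": 0,"rz": 0,"dx": 0,"dy": 0,"dz": 1,"gripper": -1},{"rx": 0,"ry": 0,"rz": 0,"dx": 0,"dy": 0,"dz": 0,"gripper": -1},{"rx": 0,"ry": 0,"rz": 0,"dx": 0,"dy": 0,"dz": 0,"gripper": -1},{"rx": 0,"ry": 0,"rz": 0,"dx": 0,"dy": 0,"dz": 0,"gripper": -1},{"rx": 0,"ry": 0,"rz": 0,"dx": 0,"dy": 0,"dz": 0,"gripper": -1},{"rx": 0,"ry": 0,"rz": 0,"dx": 0,"dy": 0,"dz": 0,"gripper": -1},{"rx": 0,"ry": 0,"rz": 0,"dx": 0,"dy": 0,"dz": 0,"gripper": -1},{"rx": 0,"ry": 0,"rz": 0,"dx": 0,"dy": 0,"dz": 0,"gripper": -1},{"rx": 0,"ry": 0,"rz": 0,"dx": 0,"dy": 0,"dz": 0,"gripper": -1}]'

```text
clock: 33.88
tcp_pos: [0.5608, -0.2104, 0.1372]
orientation: [-2.678, -1.642, 0.0]
contact_force: [0.2, -0.2, -1.6]
grip_width: 0.009
gripper_force: 48.6
```

```bash
python3 - <<'E'
from h import *
info()
def ballpix(n,f,P):
    u=proj(cam(n),P).astype(int);g=cv2.cvtColor(f,cv2.COLOR_BGR2GRAY);return u
f=r.grab_frame("wrist");g=cv2.cvtColor(f,cv2.COLOR_BGR2GRAY);cv2.imwrite("pics/w13.png",f)
print("\n".join(f"{v}: "+" ".join(f"{x:3d}" for x in g[v,212:344:6]) for v in range(84,230,8)))
# ball in scene+side, triangulated
S,C=cam("side"),cam("scene");o=r.get_obs();p=np.array(o["tcp_pos"])+Ro.from_rotvec(o["orientation"]).apply([.054,0,.002]);print("expected ball",p.round(4));U=[]
for n,c in(("side",S),("scene",C)):
    im=r.grab_frame(n);cv2.imwrite(f"pics/{n}13.png",im);u=proj(c,p).astype(int);b=im[u[1]-12:u[1]+13,u[0]-12:u[0]+13].min(2);print(n,u);print(b[::2,::2])
E
```

```text
t 33.88 tcp [ 0.5608 -0.2104  0.1372] toolx [0.454 0.891 0.   ] y [ 0.891 -0.454 -0.   ] z [-0.  0. -1.] yaw x 63.0 q [-0.29  0.57  0.76  1.87 -0.49  0.9   0.23] F [ 0.2 -0.2 -1.6] w 0.009 48.6
84:  90  93  96 100 103 105 107 110 112 113 114 113 113 113 113 110 108 105 102 100  95  93
92:  93  98 245 246 246 246 246 246 246 246 246 246 246 246 246 246 246 246 246 246 100  97
100:  97 100 245 246 246 246 246 246 246 246 246 246 246 246 246 246 246 246 246 246 105 101
108:  99 103 245 246 246 246 246 246 246 246 246 246 246 246 246 246 246 246 246 241 110 106
116: 100 105 245 246 246 246 246 246 246 246 246 246 246 247 247 246 246 246 246 219 112 108
124: 101 107 245 245 246 246 246 246 236 210 245 245 216 247 247 247 246 246 246 210 116 110
132:  89  96 245 245 246 246 246 186 242 246 247 247 246 234 231 246 246 246 246 181 117 111
140:  88  94 245 245 245 244 168 244 247 247 247 247 247 247 236 246 246 246 246 135 116 111
148:  86  93 188 191 193 243 230 247 247 247 247 247 247 247 246 187 246 246 246 121 115 110
156:  84  90 185 188 190 193 199 220 247 247 247 247 247 247 246 227 24
[... 1661 characters left out ...]
22  21  22  28  57  75  83  66  48  27]
 [ 20  21  22  21  20  28  80 118 120 121 124 154  64]
 [ 21  22  21  20  24  54 116 123 123 124 129 194 132]
 [ 23  19  21  19  36  93 122 135 126 127 147 187 156]
 [ 36  42  44  49  74 121 192 210 177 156 161 162 166]
 [ 86  90  92  93 105 137 222 227 205 169 165 165 167]
 [ 94  95  95  96 111 130 204 212 189 156 163 164 163]
 [ 94  94  95  95 100 119 168 174 154 122 156 164 163]
 [ 94  94  95  92  83 101 124 125 109 105 156 164 164]
 [ 95  95  96  94  83  80  88  88  89 130 162 165 165]
 [ 95  94  95  95  94 107 139 140 148 161 165 164 164]
 [103  95  95  95  99 140 158 157 156 156 152 144 136]
 [115  87  85  83  90 107 101 100  94  90  86  82  81]]
```

Side, scene and wrist views all show the ball at the expected place in its pocket. The tray is level and still, so I'm handing in.

```bash
python3 -c "
from bench import r
print(r.hand_in())"
```

```text
the job is handed in; nothing more can be done
None
```

I handed the job in at about 34 s: the tray is held level and still in front of the blower, with the ball in its pocket about 12 cm from the grille; no verdict came back.

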